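Open the latched charger locker by its paddle handle

ROBOT

A 7-joint arm with a two-finger parallel gripper is mounted at the origin on the work surface. World frame = base frame: x ahead of the robot, y to its left, z up, the work surface at z = 0. Lengths are in m, angles in rad, forces in N, time in s.
With the tool pointing down it reaches from about 0.4 to 0.925 m from the base axis. Payload 4.1 kg.
Tool frame: the origin (TCP) lies at the centre of the arm's flange, where the gripper is bolted on; the fingertips stand 173 mm ahead of it and the grasp point (between the pads) lies 155 mm ahead of it; z points along the fingers, y is the direction in which the jaws open and shut (so a half turn about z gives the same grasp; the last joint's range is limited). The gripper opens to 85 mm and grips with 20 to 120 N. Pads are 22 mm wide; open, the fingers measure 114 mm over their backs; the gripper's body (76 mm by 85 mm) begins 54 mm behind the grasp point. The pads swing forward as they close: fully open they stand 13 mm farther back than shut.
Start: joints at [1.15, 0.398, 0.045, 1.537, -0.019, 1.207, -0.051], TCP at [0.206, -0.617, 0.405] pointing down, gripper open.
Joint ranges: [-2.82, 2.82], [-0.49, 2.23], [-1.37, 1.46], [0, 2.46], [-1.36, 4.5], [0.23, 2], [-2.94, 2.94]. Speed limits (rad/s): [2.57, 2.57, 3.14, 3.14, 3.14, 3.14, 3.14].

INTERFACE

Orientations are given as a rotation vector (axis times angle).
In Python, from workcell import r gives the robot as it stands. The module is installed in compiled form; this text tells all that it offers.
- The arm moves only by the tool drive_tool, never from a script. Its argument "steps" is text: rows parted by semicolons, each of 7 numbers parted by spaces: the turn, a rotation vector about the tool's x, y, z scaled (see below), then the shift along the tool's x, y, z scaled (see below), then the closure, from 0 (fully open) to 1 (shut). In form: wx wy wz tx ty tz gripper; .... A call has 1 to 5 rows; each row is the pose to reach, as a shift and turn from the pose commanded when the call began, along the tool's axes at that moment; what a row does not reach only later rows make up. The controller multiplies each number of a shift by 80 mm and each number of a turn by 120 degrees. A row lasts 1/10 s, in which the tool goes at most 50 mm and 8.59 degrees, less where a joint would pass 70% of its speed; a pose out of reach is approached as far as the arm can. A call with a number of a shift or a turn outside -1 to 1 is refused whole. A call with a gripper value outside its range is refused whole. The fingers move at their own pace and stop on an object; the grip force is fixed at half the most. Time passes only in rows, so rows that repeat a pose let the fingers close. It gives the time, the measured TCP pose, the force and the opening at its end, in the units of the state.
- r.observe(): the state, without advancing time (a new reading comes with each control period).
- r.grab_frame(name): name is "scene" or "top"; returns the picture (400x640x3 uint8, red, green, blue); there is no depth.
- r.calibration(name): a dict with "fx", "fy", "cx", "cy" (pixels), "world_from_camera" (4x4, takes a point from camera to world coordinates). Camera axes: x right, y up, looking along -z (the intrinsics and any distortion apply to the point x, -y, -z); pixel columns grow to the right and rows downward; lengths in m; the calibration is good to about 2 mm. A picture is of the moment at which its call begins. calibration takes no time and is no camera call.
- r.sign_off(): hands the job in, once; it reports no verdict.
Trained networks look in the newest picture that a camera, given by its name, has taken for a name from the list of things; names that differ only in an ending like _2 or _b are one class to them, and where a whole thing is asked for, a point or a joint stands for the part that bears it (a point fixed in the world has none). Each returns a list of dicts, best first, with "p" (0 to 1); they miss things now and then, are a little off and sometimes report something else, mostly with a low value. They report only what shows in the picture. A call takes as long as a camera call.
- r.spot_in(camera, query): "centre" ([x, y, z] in m, in the coordinates of the camera as it stood for that picture, good to about 4 mm: the middle of the surface that is visible of it).
- r.landmark_of(camera, query): "centre" ([x, y, z] in m, in the coordinates of the camera as it stood for that picture, good to about 4 mm: a listed point, or the origin of a listed thing).
The state is a dict: "time_s": time; "joints": joint angles; "qvel": joint speeds; "tau": joint torques, N m; "ee_pos": TCP position; "tool_rot": TCP orientation; "ft_force": force on the tool from outside, world axes, zero at the start; "moment": the same for the moment, N m; "finger_gap": finger opening in m.
Only numpy, scipy, OpenCV 4.12 (cv2) and the standard library are available. Lean on these libraries where they do the work, as an engineer would, in place of code of your own. Each camera call takes 0.05 s, during which the arm holds its last target.

TASK

Open the garage locker so that the charger inside can be got at: gently lift the red paddle on its door until you feel it come up against its soft end stop (the catch lets go just before), without forcing it against the stop (no more than about 15 N above what the lift took before) or wrenching at the latched door, then swing the door wide open, to 65 degrees or more. Let the paddle drop back, leave the door standing open and leave all other things where they are.

Things in the scene. Friction and masses are not known exactly. Their poses are not given: they have to be found in the camera images.
- locker: Grey steel locker fixed to the shelf, 220 deep (own x) x 240 wide (own y) x 205 high; origin at the centre of its underside; its blue door is on the -x face; own z is up. Its pose and yaw vary.
- hinge (a point): Point on the door's vertical hinge axis, fixed on the locker at its own (-118, +118, 172) mm: the door's front face, the +y edge, at the paddle axis' height. Axes as the locker's.
- door (a joint): Door angle, rad: 0 shut, growing as it swings out from the locker's front (clockwise seen from above, about the hinge); limit 1.9. Blue panel 236 wide, 193 high, 8 thick, about 0.9 kg. Light hinge friction (0.12 N m): it stays where it is left. Latched, it has about 3 mm of play at the paddle.
- paddle (a joint): Lift angle of the red paddle, rad: 0 at rest, growing as it is lifted. It turns about a level axis parallel to the door, 16 mm in front of the door's face, 172 mm above the shelf, 185 mm from the door's hinge axis. At rest it droops 0.42 rad below level (level at 0.42). Its spring needs 2 N at first, 5 N at the end, at the grip; a pinch that does not tilt along adds 4 to 7 N.
- paddle_grip (a point): Where to pinch the red paddle (plate 76 long, 32 wide, 10 thick, near the door's free edge) across its width: its centre line, 55 mm out from its axis; at rest 66 mm in front of the door's face and 150 mm above the shelf. Moves with paddle and door. Its y axis runs along the width, parallel to the door; at rest x points level into the locker and z up.
- buffer: Hidden rubber end stop inside the door behind the dark steel latch case (56 wide, 62 high, 25 out, it carries the paddle). It is met about 0.09 rad (5 mm at the grip point) after the pawl has let go: resistance at the grip point then rises by about 5 N per mm over what the lift took before; some 20 N over it is too much. Its own pose in the door never varies.
- pawl: Hidden pawl inside the door, 28 mm behind its front face, pushed down 45 mm per rad of paddle lift; its tip hooks behind the keeper. Origin on its driven carrier. The tip's height on it is unknown and differs every time: it clears the keeper at a paddle lift anywhere from 0.26 to 0.76 rad.
- keeper: Hidden steel keeper inside the locker's top behind the door, 40 wide; origin at its lower edge's centre.
- charger: blue plastic battery charger, 120 x 80 x 50, standing inside the locker behind the door; sizes in mm; origin on its underside; bystander.
- ratchet: chrome ratchet with black grip, 210 long, 30 high, lying on the locker's top; sizes in mm; origin on its underside; not to be disturbed; bystander.
- canister: green screw-top plastic canister, 110 diameter, 166 high, standing on the shelf; sizes in mm; origin on its underside; bystander.
- headlamp: aluminium headlamp housing, glass up, 124 diameter, 73 high, on the shelf; sizes in mm; origin on its underside; bystander.
- screwdriver: red-handled screwdriver lying on the shelf, about 200 long, 30 thick; sizes in mm; origin on its underside; bystander.

How it is judged:
By the outcome, as a careful person would: the job done as asked, in the order asked, and still so for the second after the job is handed in, with the robot touching nothing.
It also fails if it takes over 61 s, if anything falls off the work surface, if the arm or the gripper's body presses on something with over 40 N, if the wrist force passes 120 N, or if a joint passes its speed limit or range.

## Working session

There is one attempt and no reset: what is moved stays moved. The work goes in short steps, Python scripts to look and compute and a tool call to move; the robot and the scene stay as the last step left them, time stands still between calls to the robot, and variables do not carry over. Pictures are saved under pics/ and viewed, and the job is handed in when it is done.

Besides the shell and the picture viewer there is one more tool, called as name(argument=value, ...) on one line, values as JSON. drive_tool: Moves the arm, as the interface text tells. Its arguments: {"type":"object","properties":{"steps":{"type":"string"}},"required":["steps"]}

```bash
mkdir -p pics; ls
cat > h.py <<'E'
import numpy as np,cv2
from workcell import r
from scipy.spatial.transform import Rotation as R
def snap(c,n):
    im=r.grab_frame(c); cv2.imwrite(f'pics/{n}.png',im[:,:,::-1]); return im
def w(c,p):
    T=np.array(r.calibration(c)['world_from_camera']); return T[:3,:3]@np.array(p)+T[:3,3]
E
python3 - <<'E'
from h import *
np.set_printoptions(precision=4,suppress=True)
print(r.observe())
for c in('scene','top'):
    snap(c,c+'1'); print(c,r.calibration(c))
    for q in('locker','hinge','paddle_grip','canister','headlamp','screwdriver','ratchet'):
        print(q,[(round(d['p'],2),w(c,d['centre'])) for d in r.landmark_of(c,q)[:2]])
E
```

```text
pics
{'time_s': 0.0, 'joints': array([ 1.15  ,  0.3992,  0.045 ,  1.5379, -0.0187,  1.2069, -0.0507]), 'qvel': array([-0.0007, -0.0006, -0.0016,  0.0013,  0.0001, -0.0003, -0.    ]), 'tau': array([  0.0001, -47.5125,   1.3644, -25.4218,   0.0115,   0.0093,
        -0.    ]), 'ee_pos': array([ 0.2055, -0.6163,  0.4037]), 'tool_rot': array([-3.0991, -0.5032,  0.0007]), 'ft_force': array([-1.0161,  0.0265,  0.1887]), 'moment': array([-0.0774, -0.0012, -0.0437]), 'finger_gap': 0.08558816402158025}
scene {'fx': 452.52554680656453, 'fy': 452.52554680656453, 'cx': 322.79551658722164, 'cy': 197.65871817279253, 'world_from_camera': array([[ 0.7041, -0.5064,  0.4978,  1.3306],
       [ 0.71  ,  0.4915, -0.5044, -0.7442],
       [ 0.0108,  0.7085,  0.7056,  1.2112],
       [ 0.    ,  0.    ,  0.    ,  1.    ]])}
locker [(0.9, array([0.5805, 0.1888, 0.0053]))]
hinge [(0.66, array([0.4707, 0.0588, 0.1754]))]
paddle_grip []
canister [(0.76, array([ 0.617 , -0.4141,  0.0019]))]
headlamp [(0.66, array([ 0.427 , -0.4668,  0.0034]))]
screwdriver [(0.7, array([0.5766, 0.2597, 0.2065])), (0.68, array([0.4938, 0.5401, 0.0005]))]
ratchet [(0.65, array([0.578 , 0.2618, 0.2088])), (0.23, array([ 0.4936,  0.539 , -0.0017]))]
top {'fx': 383.6142805922947, 'fy': 383.6142805922947, 'cx': 323.48200539868554, 'cy': 199.92781723157015, 'world_from_camera': array([[-0.0151,  0.9893, -0.1452,  0.3938],
       [-0.9999, -0.0157, -0.0024,  0.0019],
       [-0.0047,  0.1451,  0.9894,  1.3243],
       [ 0.    ,  0.    ,  0.    ,  1.    ]])}
locker []
hinge [(0.89, array([0.4758, 0.0587, 0.1692]))]
paddle_grip [(0.5, array([0.6685, 0.0173, 0.1512]))]
canister [(0.91, array([ 0.6196, -0.4122,  0.0006]))]
headlamp [(0.6, array([ 0.426 , -0.4664, -0.0003]))]
screwdriver [(0.54, array([ 0.4959,  0.5355, -0.0024]))]
ratchet [(0.72, array([0.5816, 0.2568, 0.2043]))]
```

View pics/scene1.png

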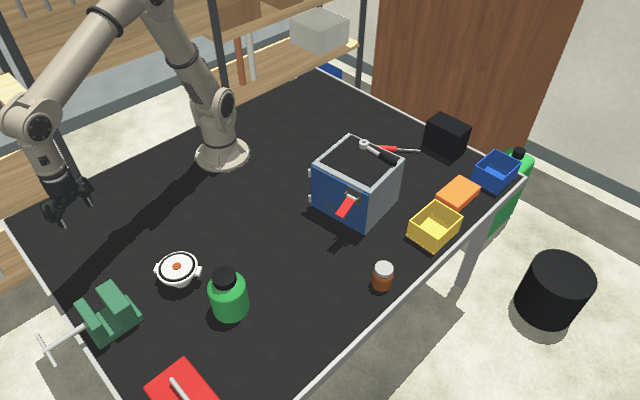

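View pics/top1.png

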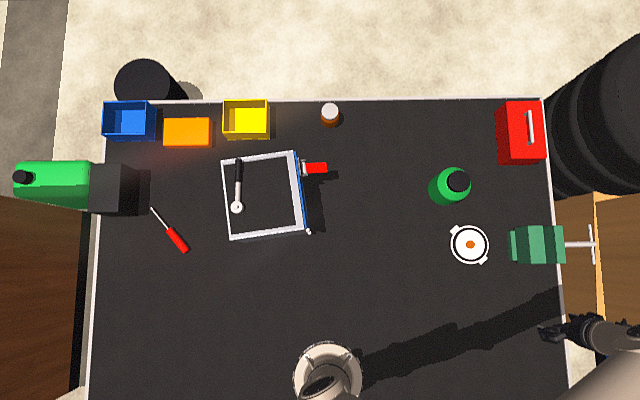

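The scene view shows the locker with its blue door facing world -y and the red paddle at about px (347,205). The top view puts the locker's top at px (221–305, 151–240) and the paddle at (315,168). I'll refine the pose next.

Run:
```python
from h import *
np.set_printoptions(precision=4,suppress=True)
acc={}
for k in range(5):
  for c in('scene','top'):
    im=r.grab_frame(c)
    for q in('locker','hinge','paddle_grip'):
        d=r.landmark_of(c,q)
        if d: acc.setdefault((c,q),[]).append(w(c,d[0]['centre']))
for k in acc: print(k,len(acc[k]),np.mean(acc[k],0),np.std(acc[k],0))
im=r.grab_frame('top'); cr=im[140:250,205:345,::-1]
cv2.imwrite('pics/crop1.png',cv2.resize(cr,None,fx=5,fy=5,interpolation=cv2.INTER_CUBIC))
print(r.observe()['time_s'])
```

```text
('scene', 'locker') 5 [0.5791 0.1875 0.002 ] [0.001  0.0004 0.0005]
('scene', 'hinge') 5 [0.471 0.057 0.173] [0.0018 0.001  0.0006]
('scene', 'paddle_grip') 5 [0.67   0.0157 0.1515] [0.0013 0.0015 0.0016]
('top', 'locker') 1 [ 0.4268 -0.4664  0.0007] [0. 0. 0.]
('top', 'hinge') 5 [0.4731 0.0584 0.169 ] [0.0008 0.0014 0.0015]
('top', 'paddle_grip') 5 [0.6689 0.0158 0.1529] [0.0015 0.0015 0.0006]
2.85
```

View pics/crop1.png

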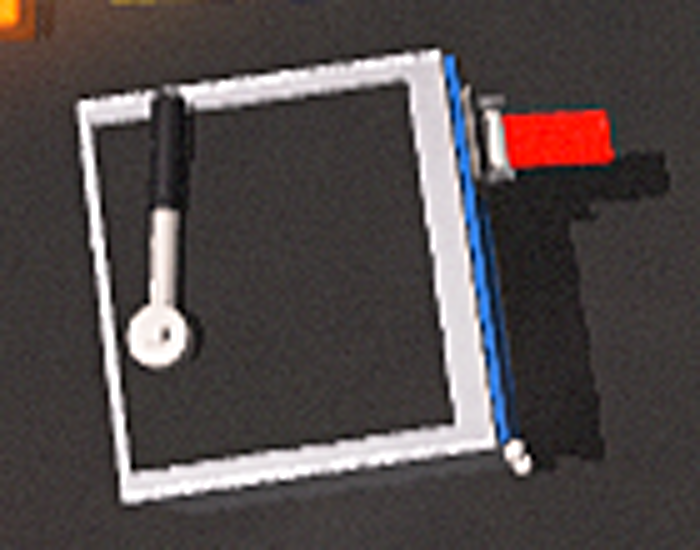

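```bash
cat >> h.py <<'E'
from scipy.optimize import least_squares
def proj(c,P):
    k=r.calibration(c);T=np.array(k['world_from_camera']);q=(np.atleast_2d(P)-T[:3,3])@T[:3,:3]
    return np.c_[k['cx']+k['fx']*q[:,0]/-q[:,2],k['cy']+k['fy']*q[:,1]/q[:,2]]
E
python3 - <<'E'
from h import *
np.set_printoptions(precision=4,suppress=True)
px=np.array([[437,50],[495,445],[80,105],[125,500]])/5+[205-.4,140-.4]
loc=np.array([[-.11,-.12],[-.11,.12],[.11,-.12],[.11,.12]])
hl=np.array([-.118,.118]);gl=np.array([-.118-.066,.118-.185])
def W(p,l):
    c,s=np.cos(p[2]),np.sin(p[2]);return np.atleast_2d(l)@np.array([[c,s],[-s,c]])+p[:2]
def f(p,full=True):
    a=(proj('top',np.c_[W(p,loc),[.205]*4])-px).ravel()*.0026
    b=np.r_[W(p,[0,0])[0]-[.5791,.1875],W(p,hl)[0]-[.472,.0577],W(p,gl)[0]-[.6694,.0158]]
    return np.r_[a,b] if full else (a if full is False else b)
for F in (lambda p:f(p),lambda p:f(p,False),lambda p:f(p,None)):
    s=least_squares(F,[.58,.19,1.66]);print(s.x,np.degrees(s.x[2]),W(s.x,gl),W(s.x,hl),s.fun*1000)
# paddle centreline in crop
o=r.observe();print(R.from_rotvec(o['tool_rot']).as_matrix(),o['ft_force'])
p=least_squares(lambda p:f(p),[.58,.19,1.66]).x
# project grip edges
for g in (-16,0,16):
    l=gl+[0,g/1000]
    print((proj('top',np.c_[W(p,l),[.155]])-[204.6,139.6])*5)
E
```

```text
[0.578  0.1884 1.7012] 97.46957992731383 [[0.6684 0.0147]] [[0.4764 0.0561]] [ 1.7753  1.0204  0.1518  0.9818 -1.6104 -0.4908 -2.2491  0.9795 -1.0716
  0.9324  4.3697 -1.6062 -1.0202 -1.0962]
[0.5788 0.1879 1.7069] 97.79837955772652 [[0.6701 0.0147]] [[0.4779 0.055 ]] [ 1.5784 -0.0452  1.1589 -0.3326 -1.6582 -0.5093 -1.0754  0.7767]
[0.5779 0.189  1.6947] 97.10167892814829 [[0.6672 0.0147]] [[0.4754 0.0573]] [-1.1759  1.4961  3.4178 -0.387  -2.2419 -1.1091]
[[ 0.9486  0.3163  0.    ]
 [ 0.3163 -0.9486 -0.0001]
 [-0.      0.0001 -1.    ]] [ 0.7032 -0.5225 -0.4082]
[[572.3129 113.889 ]]
[[575.9884 138.6281]]
[[579.6781 163.4628]]
```

```bash
cat > m.py <<'E'
import sys,json,os
from h import *
np.set_printoptions(precision=4,suppress=True)
H=np.array([.4764,.0561]);YAW=np.radians(97.5);AXR=.185;ZAX=.172
def load():
    if os.path.exists('cmd.json'):
        d=json.load(open('cmd.json'));return np.array(d['p']),R.from_matrix(d['R'])
    return np.array([.206,-.617,.405]),R.from_rotvec([-3.0991,-.5032,.0007])
def upd(rows):
    p,Q=load();x=[float(v) for v in rows.strip(' ;').split(';')[-1].split()]
    p2=p+Q.apply(np.array(x[3:6])*.08);Q2=Q*R.from_rotvec(np.radians(120)*np.array(x[:3]))
    json.dump(dict(p=p2.tolist(),R=Q2.as_matrix().tolist()),open('cmd.json','w'))
def grip(door,lift,r_=.055):
    a=YAW-door; ex=np.array([np.cos(a),np.sin(a)]);ey=np.array([-np.sin(a),np.cos(a)])
    th=lift-.42
    out=.016+r_*np.cos(th)
    xy=H-ey*AXR-ex*out
    return np.r_[xy,ZAX+r_*np.sin(th)]
def tool(door,T):  # T lean (rad): z = down cosT + inward sinT ; y along -ey
    a=YAW-door; ex=np.array([np.cos(a),np.sin(a),0]);ey=np.array([-np.sin(a),np.cos(a),0])
    z=np.cos(T)*np.array([0,0,-1.])+np.sin(T)*ex;y=-ey
    return R.from_matrix(np.c_[np.cross(y,z),y,z])
def tcp(door,lift,T,back=0,off=(0,0,0)):
    Q=tool(door,T);return grip(door,lift)+np.array(off)-Q.as_matrix()[:,2]*(.155+back),Q
def rel(p,Q,P,S):
    return np.r_[(Q.inv()*S).as_rotvec()/np.radians(120),Q.inv().apply(P-p)/.08]
def go(P,S,g,n=5,mm=45,deg=8):
    p,Q=load();dp=np.linalg.norm(P-p);rv=(Q.inv()*S).as_rotvec();da=np.degrees(np.linalg.norm(rv))
    t=Q.inv().apply(P-p)
    f=min(1,.078/max(abs(t).max(),1e-9),n*mm/1000/max(dp,1e-9),n*deg/max(da,1e-9))
    need=max(int(np.ceil(f*dp/mm*1000-1e-6)),int(np.ceil(f*da/deg-1e-6)),1)
    print('frac',round(f,3),'rows',need)
    print('; '.join(' '.join(f'{v:.3f}' for v in np.r_[rv/np.radians(120)*f*k/need,t/.08*f*k/need])+f' {g}' for k in range(1,need+1)))
def st():
    o=r.observe();p,Q=load();M=R.from_rotvec(o['tool_rot'])
    print('t',o['time_s'],'pos',o['ee_pos'],'cmderr mm',(o['ee_pos']-p)*1000,'rot err deg',np.degrees((Q.inv()*M).as_rotvec()),'F',o['ft_force'],'gap',o['finger_gap'],'j',o['joints'])
E
python3 - <<'E'
from m import *
P,S=tcp(0,0,np.radians(40),.09);print(P)
go(P,S,0);st()
# preview all moves
import json
p,Q=load()
while 0: pass
E
```

```text
[ 0.689  -0.1415  0.3373]
frac 0.128 rows 2
0.015 0.018 -0.040 0.487 -0.239 0.055 0; 0.029 0.036 -0.081 0.975 -0.477 0.109 0
t 2.85 pos [ 0.2056 -0.6166  0.4047] cmderr mm [-0.3827  0.3638 -0.2577] rot err deg [-0.1172  0.007   0.0031] F [ 0.7032 -0.5225 -0.4082] gap 0.08560718325221847 j [ 1.15    0.3984  0.0451  1.5366 -0.0187  1.2069 -0.0507]
```

drive_tool(steps="0.015 0.018 -0.06 0.487 -0.24 0.03 0; 0.03 0.036 -0.12 0.975 -0.48 0.06 0")

```text
time_s: 3.05
ee_pos: [0.2669, -0.5555, 0.4]
tool_rot: [-2.94, -0.869, -0.1]
ft_force: [0.5, -1.4, 0.1]
finger_gap: 0.0857
```

Run:
```python
from m import *
upd("0.03 0.036 -0.12 0.975 -0.48 0.06 0")
st();P,S=tcp(0,0,np.radians(40),.09);go(P,S,0)
```

```text
t 3.05 pos [ 0.2669 -0.5555  0.4   ] cmderr mm [-0.9297  0.3993 -0.2718] rot err deg [-0.0991  0.0297 -0.0896] F [ 0.5152 -1.4148  0.1256] gap 0.08570445090287031 j [ 1.1117  0.3607 -0.0488  1.6009 -0.0659  1.2396  0.0929]
frac 0.137 rows 2
0.013 0.017 -0.035 0.488 -0.098 0.100 0; 0.025 0.034 -0.070 0.975 -0.196 0.200 0
```

```bash
cat >> m.py <<'E'
def chain(P,S,g,mm=45,deg=8,N=8):
    p,Q=load()
    for i in range(N):
        dp=np.linalg.norm(P-p);rv=(Q.inv()*S).as_rotvec();da=np.degrees(np.linalg.norm(rv));t=Q.inv().apply(P-p)
        f=min(1,.079/max(abs(t).max(),1e-9),5*mm/1000/max(dp,1e-9),5*deg/max(da,1e-9))
        need=max(int(np.ceil(f*dp/mm*1000-1e-6)),int(np.ceil(f*da/deg-1e-6)),1)
        rows=[np.round(np.r_[rv/np.radians(120)*f*k/need,t/.08*f*k/need],3) for k in range(1,need+1)]
        print('; '.join(' '.join(f'{v:g}' for v in x)+f' {g}' for x in rows))
        x=rows[-1];p=p+Q.apply(x[3:6]*.08);Q=Q*R.from_rotvec(np.radians(120)*x[:3])
        if f==1: break
    json.dump(dict(p=p.tolist(),R=Q.as_matrix().tolist()),open('cmd.json','w'))
E
python3 -c "
from m import *
P,S=tcp(0,0,np.radians(40),.09);chain(P,S,0)"
```

```text
0.013 0.017 -0.035 0.494 -0.099 0.101 0; 0.026 0.034 -0.071 0.988 -0.198 0.202 0
0.013 0.017 -0.035 0.494 -0.019 0.14 0; 0.026 0.034 -0.071 0.988 -0.038 0.279 0
0.013 0.018 -0.036 0.494 0.064 0.178 0; 0.026 0.035 -0.073 0.988 0.128 0.357 0
0.009 0.013 -0.026 0.329 0.105 0.148 0; 0.019 0.025 -0.052 0.658 0.21 0.295 0; 0.028 0.038 -0.078 0.987 0.315 0.443 0
0.01 0.014 -0.029 0.329 0.185 0.184 0; 0.021 0.028 -0.058 0.658 0.37 0.368 0; 0.031 0.042 -0.087 0.988 0.554 0.552 0
0.013 0.017 -0.035 0.329 0.305 0.237 0; 0.025 0.034 -0.07 0.658 0.61 0.474 0; 0.038 0.05 -0.105 0.988 0.915 0.712 0
0.01 0.014 -0.028 0.181 0.307 0.19 0
```

drive_tool(steps="0.013 0.017 -0.035 0.494 -0.099 0.101 0; 0.026 0.034 -0.071 0.988 -0.198 0.202 0")

```text
time_s: 3.25
ee_pos: [0.3268, -0.4971, 0.3914]
tool_rot: [-2.799, -1.063, -0.186]
ft_force: [0.1, -0.7, -1.2]
finger_gap: 0.0853
```

drive_tool(steps="0.013 0.017 -0.035 0.494 -0.019 0.14 0; 0.026 0.034 -0.071 0.988 -0.038 0.279 0")

```text
time_s: 3.45
ee_pos: [0.385, -0.4398, 0.3825]
tool_rot: [-2.645, -1.24, -0.266]
ft_force: [0.6, -0.2, 0.1]
finger_gap: 0.0855
```

drive_tool(steps="0.013 0.018 -0.036 0.494 0.064 0.178 0; 0.026 0.035 -0.073 0.988 0.128 0.357 0")

```text
time_s: 3.65
ee_pos: [0.445, -0.3809, 0.3735]
tool_rot: [-2.476, -1.406, -0.345]
ft_force: [0.6, -0.0, -0.4]
finger_gap: 0.0852
```

drive_tool(steps="0.009 0.013 -0.026 0.329 0.105 0.148 0; 0.019 0.025 -0.052 0.658 0.21 0.295 0; 0.028 0.038 -0.078 0.987 0.315 0.443 0")

```text
time_s: 3.95
ee_pos: [0.5089, -0.3185, 0.3636]
tool_rot: [-2.281, -1.566, -0.425]
ft_force: [0.4, -0.3, 0.4]
finger_gap: 0.0853
```

drive_tool(steps="0.01 0.014 -0.029 0.329 0.185 0.184 0; 0.021 0.028 -0.058 0.658 0.37 0.368 0; 0.031 0.042 -0.087 0.988 0.554 0.552 0")

```text
time_s: 4.25
ee_pos: [0.5812, -0.247, 0.3526]
tool_rot: [-2.048, -1.725, -0.507]
ft_force: [1.2, -0.1, -0.1]
finger_gap: 0.0857
```

drive_tool(steps="0.013 0.017 -0.035 0.329 0.305 0.237 0; 0.025 0.034 -0.07 0.658 0.61 0.474 0; 0.038 0.05 -0.105 0.988 0.915 0.712 0")

```text
time_s: 4.55
ee_pos: [0.6676, -0.1618, 0.3395]
tool_rot: [-1.756, -1.885, -0.592]
ft_force: [0.6, 0.2, 0.7]
finger_gap: 0.0854
```

drive_tool(steps="0.01 0.014 -0.028 0.181 0.307 0.19 0; 0.01 0.014 -0.028 0.181 0.307 0.19 0; 0.01 0.014 -0.028 0.181 0.307 0.19 0")

```text
time_s: 4.85
ee_pos: [0.6896, -0.1396, 0.3355]
tool_rot: [-1.677, -1.92, -0.612]
ft_force: [-1.1, -0.3, -0.1]
finger_gap: 0.0856
```

```bash
python3 -c "
from m import *
st();snap('top','top2');snap('scene','scene2')"
```

```text
t 4.85 pos [ 0.6896 -0.1396  0.3355] cmderr mm [ 0.5428  1.9245 -1.7373] rot err deg [ 0.1032 -0.0109 -0.1389] F [-1.1332 -0.2961 -0.1179] gap 0.08563086891650874 j [ 0.6178  0.7023 -0.5559  1.3689 -0.3272  1.3671  0.3752]
```

View pics/top2.png

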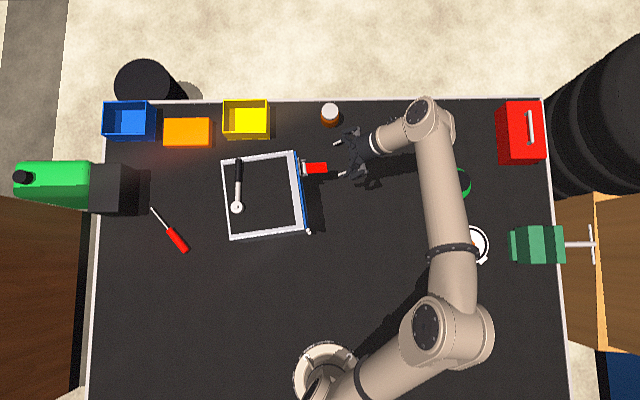

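View pics/scene2.png

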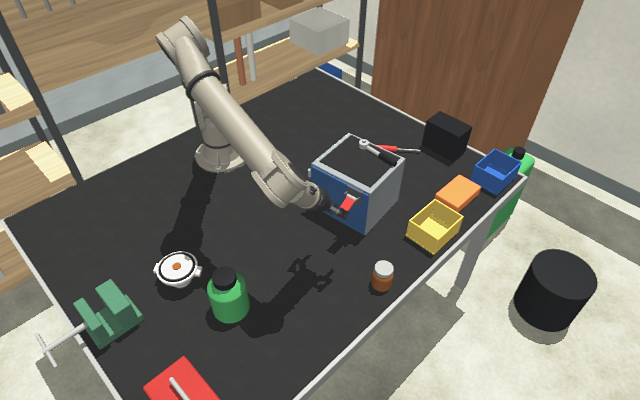

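```bash
python3 -c "
from m import *
o=r.observe();Q=R.from_rotvec(o['tool_rot'])
im=r.grab_frame('top')[:,:,::-1].copy()[110:210,280:400]
im=cv2.resize(im,None,fx=6,fy=6,interpolation=cv2.INTER_CUBIC)
for l,c in [((0,.043,.16),(0,255,0)),((0,-.043,.16),(0,255,0)),((0,0,.16),(0,255,255)),((0,0,.245),(255,255,0))]:
    q=proj('top',o['ee_pos']+Q.apply(l))[0];print(l,q);q=(q-[280,110]+.5)*6
    cv2.circle(im,tuple(int(v) for v in q),4,c,-1)
cv2.imwrite('pics/crop2.png',im)
print(grip(0,0),proj('top',grip(0,0)))
"
```

```text
(0, 0.043, 0.16) [335.8553 146.3443]
(0, -0.043, 0.16) [340.2134 174.2465]
(0, 0, 0.16) [338.0225 160.22  ]
(0, 0, 0.245) [320.1668 167.8245]
[0.6685 0.0146 0.1496] [[319.8569 167.6968]]
```

View pics/crop2.png

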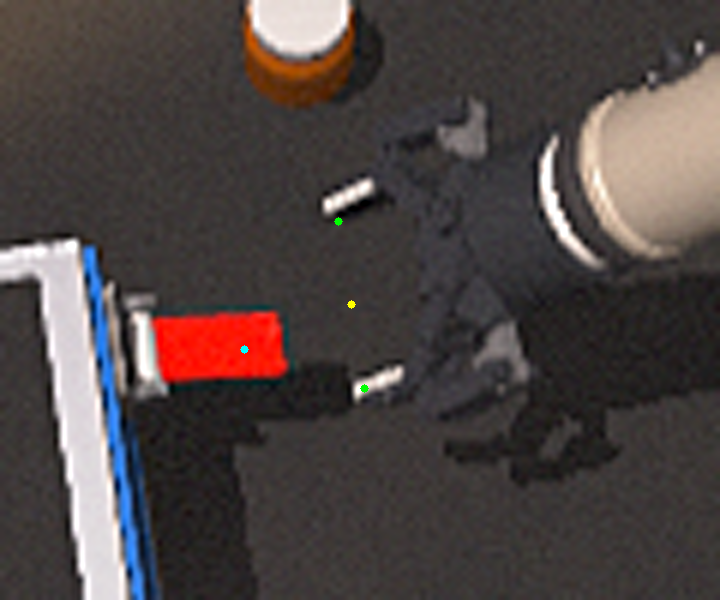

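```bash
python3 -c "
from m import *
st()
P,S=tcp(0,0,np.radians(40),-.003);chain(P,S,0,mm=25)"
```

```text
t 5.0 pos [ 0.6885 -0.1426  0.3364] cmderr mm [-0.5541 -1.0531 -0.8761] rot err deg [-0.0662 -0.172   0.069 ] F [-1.4897 -0.342  -0.1914] gap 0.08542919567267243 j [ 0.6208  0.6997 -0.5535  1.3699 -0.3271  1.367   0.3751]
0 -0 0 -0 -0 0.247 0; 0 -0 0 -0 -0 0.494 0; 0 -0 0 -0 -0 0.741 0; 0 -0 0 -0 -0.001 0.988 0
0 -0 0 -0 0 0.174 0
```

drive_tool(steps="0 0 0 0 0 0.25 0; 0 0 0 0 0 0.5 0; 0 0 0 0 0 0.74 0; 0 0 0 0 0 0.988 0")

```text
time_s: 5.4
ee_pos: [0.6817, -0.0923, 0.2758]
tool_rot: [-1.685, -1.919, -0.612]
ft_force: [0.3, 0.5, -0.3]
finger_gap: 0.0853
```

drive_tool(steps="0 0 0 0 0 0.174 0; 0 0 0 0 0 0.174 0; 0 0 0 0 0 0.174 0")

```text
time_s: 5.7
ee_pos: [0.6811, -0.0831, 0.2656]
tool_rot: [-1.683, -1.919, -0.612]
ft_force: [0.1, -0.1, -0.4]
finger_gap: 0.0857
```

```bash
python3 -c "
from m import *
st()
o=r.observe();Q=R.from_rotvec(o['tool_rot']);print('grasp pt',o['ee_pos']+Q.apply([0,0,.155]),grip(0,0))
for c,a,b in(('top',110,270),('scene',160,300)):
  im=r.grab_frame(c)[:,:,::-1].copy()[a:a+100,b:b+120]
  im=cv2.resize(im,None,fx=6,fy=6,interpolation=cv2.INTER_CUBIC)
  cv2.imwrite('pics/crop3%s.png'%c,im)
"
```

```text
t 5.7 pos [ 0.6811 -0.0831  0.2656] cmderr mm [-0.0514 -0.7721 -0.462 ] rot err deg [-0.0846 -0.1526  0.013 ] F [ 0.1392 -0.0787 -0.4117] gap 0.08568912506474019 j [ 0.5693  0.7349 -0.5649  1.4917 -0.3324  1.1898  0.3829]
grasp pt [0.6685 0.0155 0.1466] [0.6685 0.0146 0.1496]
```

View pics/crop3top.png

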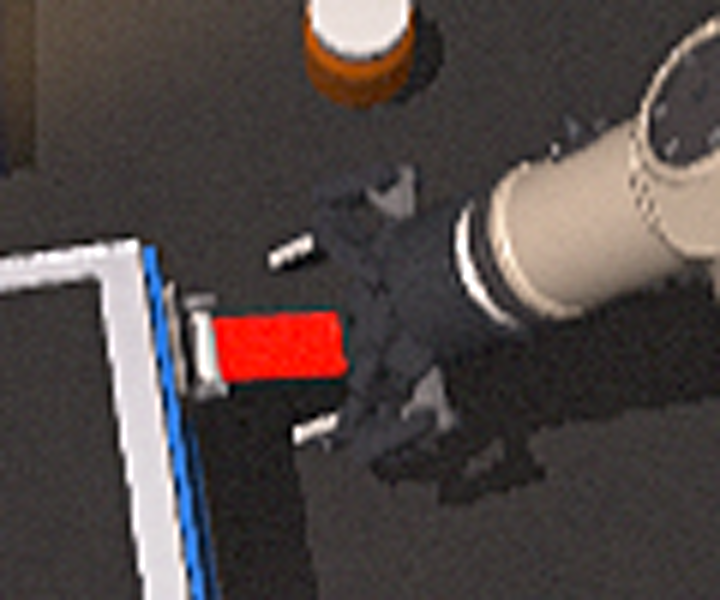

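View pics/crop3scene.png

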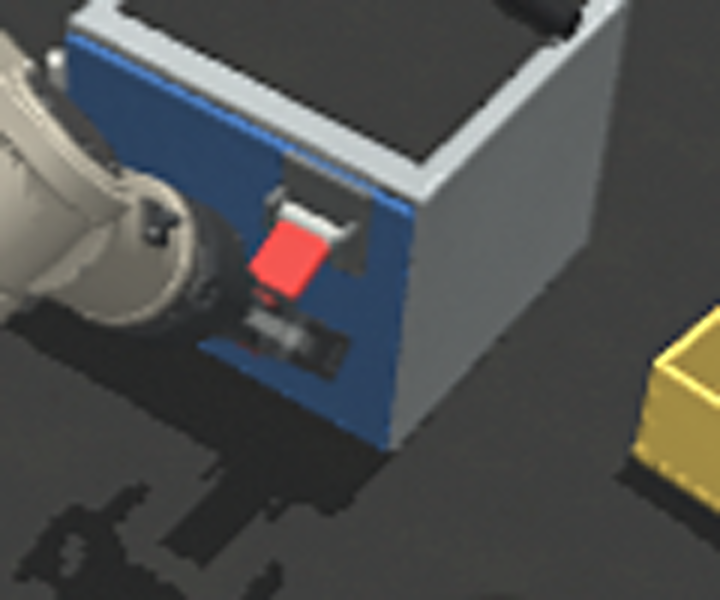

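drive_tool(steps="0 0 0 0 0 0 0.5; 0 0 0 0 0 0 0.5; 0 0 0 0 0 0 0.5; 0 0 0 0 0 0 0.55; 0 0 0 0 0 0 0.55")

```text
time_s: 6.3
ee_pos: [0.681, -0.0822, 0.2651]
tool_rot: [-1.681, -1.919, -0.612]
ft_force: [-0.8, 0.3, 0.0]
finger_gap: 0.0388
```

drive_tool(steps="0 0 0 0 0 0 0.57; 0 0 0 0 0 0 0.58")

```text
time_s: 6.5
ee_pos: [0.681, -0.0822, 0.2651]
tool_rot: [-1.681, -1.919, -0.612]
ft_force: [-0.8, 0.1, -0.2]
finger_gap: 0.0359
```

drive_tool(steps="0 0 0 0 0 0 0.59; 0 0 0 0 0 0 0.60")

```text
time_s: 6.7
ee_pos: [0.681, -0.0822, 0.2651]
tool_rot: [-1.681, -1.919, -0.612]
ft_force: [-0.1, 0.0, -0.8]
finger_gap: 0.0342
```

drive_tool(steps="0 0 0 0 0 0 0.62; 0 0 0 0 0 0 0.65; 0 0 0 0 0 0 0.7")

```text
time_s: 7.0
ee_pos: [0.6811, -0.0823, 0.2653]
tool_rot: [-1.681, -1.919, -0.612]
ft_force: [-0.4, -0.8, 0.9]
finger_gap: 0.0311
```

drive_tool(steps="0 0 0 0 0 0 1; 0 0 0 0 0 0 1; 0 0 0 0 0 0 1")

```text
time_s: 7.3
ee_pos: [0.6811, -0.0823, 0.2653]
tool_rot: [-1.682, -1.919, -0.612]
ft_force: [0.5, -0.9, 1.1]
finger_gap: 0.031
```

```bash
python3 -c "
from m import *
st();o=r.observe();Q=R.from_rotvec(o['tool_rot']);g=o['ee_pos']+Q.apply([0,0,.155]);print('grasp pt',g,grip(0,0));print(o['moment'])
for c,a,b in(('top',110,270),('scene',160,300)):
  im=r.grab_frame(c)[:,:,::-1].copy()[a:a+100,b:b+120]
  im=cv2.resize(im,None,fx=6,fy=6,interpolation=cv2.INTER_CUBIC)
  cv2.imwrite('pics/crop4%s.png'%c,im)
"
```

```text
t 7.3 pos [ 0.6811 -0.0823  0.2653] cmderr mm [-0.0976 -0.0394 -0.7606] rot err deg [-0.0415 -0.1237 -0.0194] F [ 0.5293 -0.937   1.0751] gap 0.030964884059429904 j [ 0.5687  0.7353 -0.5655  1.4922 -0.3324  1.1894  0.3829]
grasp pt [0.6683 0.0163 0.1464] [0.6685 0.0146 0.1496]
[-0.6232 -0.0297  0.0399]
```

View pics/crop4scene.png

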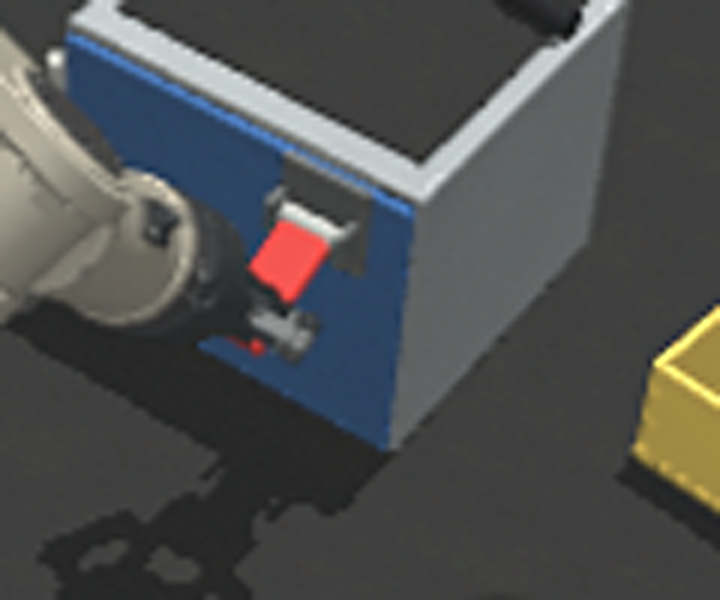

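```bash
cat >> m.py <<'E'
T0=np.radians(40)
def lifts(Ls,g=1,off=(0,0,0)):
    p,Q=load();rows=[]
    for L in Ls:
        P,S=tcp(0,L,T0-L,-.003,off);rows.append(np.round(rel(p,Q,P,S),4))
    print('; '.join(' '.join(f'{v:g}' for v in x)+f' {g}' for x in rows))
    x=rows[-1];p=p+Q.apply(x[3:6]*.08);Q=Q*R.from_rotvec(np.radians(120)*x[:3])
    json.dump(dict(p=p.tolist(),R=Q.as_matrix().tolist()),open('cmd.json','w'))
def fs(lift):
    o=r.observe();F=o['ft_force'];M=o['moment'];a=YAW
    ax=np.array([-np.sin(a),np.cos(a),0]);ex=np.array([np.cos(a),np.sin(a),0])
    A=grip(0,lift,0.);G=grip(0,lift)
    th=lift-.42;rad=-ex*np.cos(th)+np.array([0,0,np.sin(th)]);tan=ex*np.sin(th)+np.array([0,0,np.cos(th)])
    tq=(M+np.cross(o['ee_pos']-A,F))
    print('t',round(o['time_s'],2),'F',F,'tan',F@tan,'rad',F@rad,'ax',F@ax,'M',M,'tq/.055 along axis',tq@ax/.055,'gap',o['finger_gap'])
E
python3 -c "
from m import *
fs(0);lifts([.02,.04,.06,.08,.1]);lifts([.12,.14,.16,.18,.2])"
```

```text
t 7.4 F [-0.1011 -0.9679  1.5517] tan 1.802764535400147 rad 0.23145235514611165 ax 0.22652222389792911 M [-0.657  -0.0498  0.0836] tq/.055 along axis 14.532159162022928 gap 0.0311107468812464
0.0003 -0.0096 0.0005 0.0416 0.0003 -0.0124 1; 0.0003 -0.0192 0.0005 0.0837 0.0004 -0.0243 1; 0.0003 -0.0287 0.0005 0.1261 0.0004 -0.0355 1; 0.0003 -0.0383 0.0005 0.1687 0.0005 -0.0457 1; 0.0003 -0.0478 0.0005 0.2115 0.0005 -0.0551 1
-0 -0.0096 -0 0.0419 0 -0.0128 1; -0 -0.0191 -0 0.0841 0 -0.0248 1; -0 -0.0287 -0 0.1265 0 -0.0359 1; -0 -0.0382 -0 0.1691 0 -0.0462 1; -0 -0.0478 -0 0.2119 0 -0.0556 1
```

drive_tool(steps="0.0003 -0.0096 0.0005 0.0416 0.0003 -0.0124 1; 0.0003 -0.0192 0.0005 0.0837 0.0004 -0.0243 1; 0.0003 -0.0287 0.0005 0.1261 0.0004 -0.0355 1; 0.0003 -0.0383 0.0005 0.1687 0.0005 -0.0457 1; 0.0003 -0.0478 0.0005 0.2115 0.0005 -0.0551 1")

```text
time_s: 7.9
ee_pos: [0.6798, -0.0721, 0.2796]
tool_rot: [-1.744, -1.989, -0.535]
ft_force: [0.9, -0.7, -0.5]
finger_gap: 0.0308
```

```bash
python3 -c "
from m import *
fs(.1)"
```

```text
t 7.9 F [ 0.917  -0.7068 -0.5022] tan -0.2185728367031311 rad 0.9367928158536183 ax -0.8169381631525088 M [-0.6411 -0.295  -0.0622] tq/.055 along axis 9.395054816550804 gap 0.030813603645849487
```

drive_tool(steps="0 -0.0096 0 0.0419 0 -0.0128 1; 0 -0.0191 0 0.0841 0 -0.0248 1; 0 -0.0287 0 0.1265 0 -0.0359 1; 0 -0.0382 0 0.1691 0 -0.0462 1; 0 -0.0478 0 0.2119 0 -0.0556 1")

```text
time_s: 8.4
ee_pos: [0.6783, -0.0607, 0.2928]
tool_rot: [-1.803, -2.056, -0.456]
ft_force: [1.5, -2.0, -0.4]
finger_gap: 0.0307
```

```bash
python3 -c "
from m import *
fs(.2);st()
lifts([.22,.24,.26,.28,.3])"
```

```text
t 8.4 F [ 1.4869 -2.003  -0.3861] tan 0.09890412307661993 rad 2.211621540460681 ax -1.212736252749616 M [-0.7721 -0.4984 -0.0496] tq/.055 along axis 9.427313326928836 gap 0.0307337357172764
t 8.4 pos [ 0.6783 -0.0607  0.2928] cmderr mm [-0.1178  0.1319 -0.7253] rot err deg [-0.0547 -0.2345 -0.0113] F [ 1.4869 -2.003  -0.3861] gap 0.0307337357172764 j [ 0.472   0.6428 -0.5021  1.5137 -0.2125  1.1456  0.273 ]
-0 -0.0095 -0 0.0419 0 -0.0128 1; -0 -0.0191 -0 0.084 0 -0.0247 1; -0 -0.0286 -0 0.1264 0 -0.0358 1; -0 -0.0382 -0 0.169 0 -0.0461 1; -0 -0.0477 -0 0.2118 -0 -0.0555 1
```

drive_tool(steps="0 -0.0095 0 0.0419 0 -0.0128 1; 0 -0.0191 0 0.084 0 -0.0247 1; 0 -0.0286 0 0.1264 0 -0.0358 1; 0 -0.0382 0 0.169 0 -0.0461 1; 0 -0.0477 0 0.2118 0 -0.0555 1")

```text
time_s: 8.9
ee_pos: [0.6766, -0.0481, 0.3048]
tool_rot: [-1.861, -2.122, -0.372]
ft_force: [2.6, -2.3, -0.9]
finger_gap: 0.031
```

```bash
python3 -c "
from m import *
fs(.3)
lifts([.31,.32,.33]);lifts([.34,.35,.36]);lifts([.37,.38])
im=r.grab_frame('scene')[:,:,::-1].copy()[160:260,300:420]
cv2.imwrite('pics/crop5.png',cv2.resize(im,None,fx=6,fy=6,interpolation=cv2.INTER_CUBIC))"
```

```text
t 8.9 F [ 2.5541 -2.3409 -0.8967] tan -0.5725357945243554 rad 2.742508986341511 ax -2.2267382729248735 M [-0.8487 -0.5839 -0.0437] tq/.055 along axis 8.427626570888048 gap 0.031049909000615977
-0 -0.0048 -0 0.0209 -0 -0.0065 1; -0 -0.0096 -0 0.0419 -0 -0.0128 1; -0 -0.0144 -0 0.0629 -0 -0.0189 1
-0 -0.0047 -0 0.021 -0 -0.0065 1; -0 -0.0095 -0 0.0419 -0 -0.0128 1; -0 -0.0143 -0 0.063 -0 -0.0189 1
-0 -0.0048 -0 0.0209 -0 -0.0065 1; -0 -0.0095 -0 0.0419 -0 -0.0128 1
```

View pics/crop5.png

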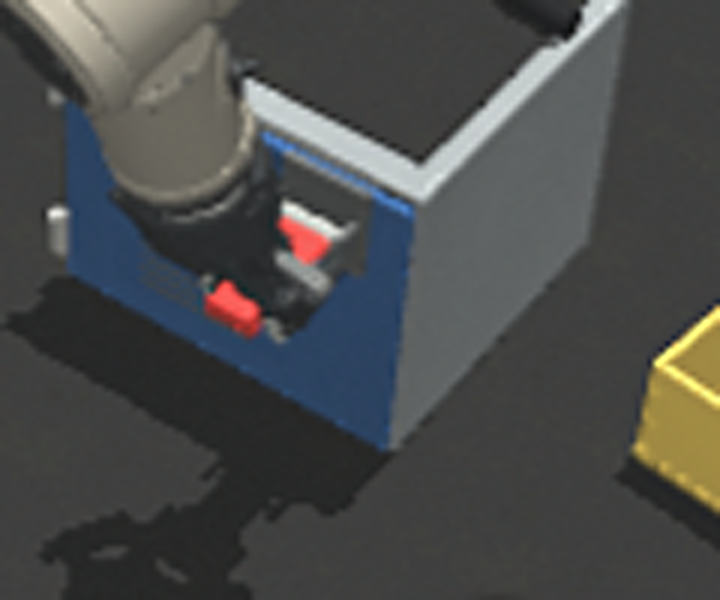

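drive_tool(steps="0 -0.0048 0 0.0209 0 -0.0065 1; 0 -0.0096 0 0.0419 0 -0.0128 1; 0 -0.0144 0 0.0629 0 -0.0189 1")

```text
time_s: 9.25
ee_pos: [0.6761, -0.0442, 0.3079]
tool_rot: [-1.878, -2.14, -0.347]
ft_force: [2.8, -3.5, -1.0]
finger_gap: 0.031
```

```bash
python3 -c "
from m import *
fs(.33)"
```

```text
t 9.25 F [ 2.8171 -3.5392 -1.0208] tan -0.6682947453801518 rad 3.9526364201592408 ax -2.331014738265898 M [-0.9766 -0.6998 -0.0735] tq/.055 along axis 7.650087942224592 gap 0.031005737970084653
```

drive_tool(steps="0 -0.0047 0 0.021 0 -0.0065 1; 0 -0.0095 0 0.0419 0 -0.0128 1")

```text
time_s: 9.45
ee_pos: [0.6757, -0.0415, 0.3101]
tool_rot: [-1.889, -2.153, -0.33]
ft_force: [3.2, -4.0, -1.0]
finger_gap: 0.031
```

```bash
python3 -c "
from m import *
fs(.35)"
```

```text
t 9.45 F [ 3.2102 -4.0085 -0.9671] tan -0.6574200419014978 rad 4.450070824248258 ax -2.6595396672420524 M [-1.0065 -0.706  -0.0559] tq/.055 along axis 6.9076444139223785 gap 0.030971213005430716
```

```bash
cat >> m.py <<'E'
def setcmd(L,off=(0,0,0)):
    P,S=tcp(0,L,T0-L,-.003,off);json.dump(dict(p=P.tolist(),R=S.as_matrix().tolist()),open('cmd.json','w'))
E
python3 -c "
from m import *
setcmd(.35);lifts([.36,.37],off=(.001,-.0015,0));lifts([.38,.39],off=(.001,-.0015,0))"
```

```text
-0 -0.0048 -0 0.0019 0.0099 -0.0134 1; -0 -0.0095 0 0.0229 0.0099 -0.0197 1
-0 -0.0048 -0 0.0209 0 -0.0065 1; -0 -0.0096 -0 0.0419 0 -0.0128 1
```

drive_tool(steps="0 -0.0048 0 0.0019 0.0099 -0.0134 1; 0 -0.0095 0 0.0229 0.0099 -0.0197 1")

```text
time_s: 9.65
ee_pos: [0.6758, -0.039, 0.312]
tool_rot: [-1.897, -2.165, -0.312]
ft_force: [0.8, -0.6, -0.8]
finger_gap: 0.0307
```

```bash
python3 -c "
from m import *
fs(.37)"
```

```text
t 9.65 F [ 0.838  -0.5874 -0.8155] tan -0.7798662890786557 rad 0.7316437802139625 ax -0.754178261276569 M [-0.5214 -0.2987  0.0312] tq/.055 along axis 6.799462476735864 gap 0.030717314546682892
```

drive_tool(steps="0 -0.0048 0 0.0209 0 -0.0065 1; 0 -0.0096 0 0.0419 0 -0.0128 1")

```text
time_s: 9.85
ee_pos: [0.6754, -0.0362, 0.3141]
tool_rot: [-1.908, -2.178, -0.294]
ft_force: [-0.7, -0.4, -1.2]
finger_gap: 0.0309
```

```bash
python3 -c "
from m import *
fs(.39);lifts([.40,.41],off=(.001,-.0015,0));lifts([.42,.43],off=(.001,-.0015,0))"
```

```text
t 9.85 F [-0.6579 -0.4163 -1.2381] tan -1.2277398432118303 rad 0.36387994341877905 ax 0.7065699302801826 M [-0.3275 -0.1554  0.1328] tq/.055 along axis 3.1430022805328077 gap 0.03088576089663471
-0 -0.0048 -0 0.0209 0 -0.0065 1; -0 -0.0095 0 0.0419 0 -0.0128 1
-0 -0.0048 -0 0.0209 0 -0.0065 1; -0 -0.0096 -0 0.0419 0 -0.0128 1
```

drive_tool(steps="0 -0.0048 0 0.0209 0 -0.0065 1; 0 -0.0095 0 0.0419 0 -0.0128 1")

```text
time_s: 10.05
ee_pos: [0.6751, -0.0334, 0.316]
tool_rot: [-1.919, -2.191, -0.276]
ft_force: [-0.8, 0.6, -0.5]
finger_gap: 0.031
```

```bash
python3 -c "
from m import *
fs(.41);r.grab_frame('top');fs(.41)"
```

```text
t 10.05 F [-0.8274  0.581  -0.5142] tan -0.5209945873743398 rad -0.6788603704696099 ax 0.7445022688896988 M [-0.1107 -0.0359  0.2357] tq/.055 along axis 2.9498409490235815 gap 0.03100731046139621
t 10.1 F [-1.8481  0.1821 -1.6558] tan -1.6599733076056575 rad -0.4051714530270382 ax 1.808482688757388 M [-0.3105  0.0439  0.0837] tq/.055 along axis 3.632803301701608 gap 0.03105495037070021
```

drive_tool(steps="0 -0.0048 0 0.0209 0 -0.0065 1; 0 -0.0096 0 0.0419 0 -0.0128 1")

```text
time_s: 10.3
ee_pos: [0.6747, -0.0308, 0.318]
tool_rot: [-1.931, -2.203, -0.257]
ft_force: [-2.7, 0.3, 0.5]
finger_gap: 0.0309
```

```bash
python3 -c "
from m import *
fs(.43);
for a in (.44,.46,.48,.5):lifts([a,a+.01],off=(.001,-.0015,0))"
```

```text
t 10.3 F [-2.6994  0.3309  0.5392] tan 0.5460231965394559 rad -0.6749465663394425 ax 2.6330816331709914 M [0.0132 0.2766 0.1863] tq/.055 along axis 1.85258774981575 gap 0.030929704991579564
-0 -0.0048 -0 0.0209 0 -0.0065 1; -0 -0.0095 -0 0.0419 0 -0.0128 1
-0 -0.0048 -0 0.0209 0 -0.0065 1; -0 -0.0096 -0 0.0419 0 -0.0128 1
-0 -0.0048 -0 0.0209 0 -0.0065 1; -0 -0.0095 -0 0.0419 0 -0.0128 1
-0 -0.0048 -0 0.0209 0 -0.0065 1; -0 -0.0096 -0 0.0419 0 -0.0128 1
```

drive_tool(steps="0 -0.0048 0 0.0209 0 -0.0065 1; 0 -0.0096 0 0.0419 0 -0.0128 1")

```text
time_s: 10.5
ee_pos: [0.6743, -0.0279, 0.3198]
tool_rot: [-1.942, -2.215, -0.239]
ft_force: [-3.5, 1.0, -0.6]
finger_gap: 0.0309
```

```bash
python3 -c "
from m import *
fs(.45)"
```

```text
t 10.5 F [-3.5286  1.0297 -0.5771] tan -0.5323645548210122 rad -1.4981555870192795 ax 3.363997146962043 M [0.0873 0.4794 0.1998] tq/.055 along axis 0.29385618597365226 gap 0.030863470750668573
```

drive_tool(steps="0 -0.0048 0 0.0209 0 -0.0065 1; 0 -0.0096 0 0.0419 0 -0.0128 1")

```text
time_s: 10.7
ee_pos: [0.6739, -0.0249, 0.3216]
tool_rot: [-1.953, -2.228, -0.22]
ft_force: [-4.4, 2.1, -0.4]
finger_gap: 0.031
```

```bash
python3 -c "
from m import *
fs(.47)"
```

```text
t 10.7 F [-4.4279  2.0673 -0.4269] tan -0.2950886762647895 rad -2.6456108521024686 ax 4.120134385659121 M [0.2445 0.7355 0.2114] tq/.055 along axis 0.2947029719130906 gap 0.031040949363086323
```

```bash
python3 -c "
from m import *
setcmd(.47,(.001,-.0015,0))
for a in (.48,.50,.52,.54):lifts([a,a+.01],off=(.0001,-.001,0))"
```

```text
-0 -0.0048 0 0.0284 -0.0103 -0.0048 1; -0 -0.0095 -0 0.0494 -0.0103 -0.0111 1
-0 -0.0048 -0 0.0209 -0 -0.0065 1; -0 -0.0096 0 0.0419 -0 -0.0128 1
-0 -0.0048 -0 0.0209 -0 -0.0065 1; -0 -0.0095 -0 0.0419 -0 -0.0128 1
0 -0.0048 -0 0.0209 -0 -0.0065 1; -0 -0.0096 -0 0.0419 -0 -0.0128 1
```

drive_tool(steps="0 -0.0048 0 0.0284 -0.0103 -0.0048 1; 0 -0.0095 0 0.0494 -0.0103 -0.0111 1")

```text
time_s: 10.9
ee_pos: [0.6731, -0.0218, 0.3236]
tool_rot: [-1.966, -2.241, -0.203]
ft_force: [-1.9, 0.9, -1.2]
finger_gap: 0.0312
```

```bash
python3 -c "
from m import *
fs(.49)"
```

```text
t 10.9 F [-1.9065  0.9276 -1.1912] tan -1.1065385348430272 rad -1.2489424219461982 ax 1.7691376306028954 M [0.0815 0.415  0.176 ] tq/.055 along axis -1.116053366273135 gap 0.03122336584288937
```

drive_tool(steps="0 -0.0048 0 0.0209 0 -0.0065 1; 0 -0.0096 0 0.0419 0 -0.0128 1")

```text
time_s: 11.1
ee_pos: [0.6727, -0.0188, 0.3253]
tool_rot: [-1.977, -2.253, -0.184]
ft_force: [-2.7, 0.5, -1.4]
finger_gap: 0.0307
```

```bash
python3 -c "
from m import *
fs(.51)"
```

```text
t 11.1 F [-2.671   0.4752 -1.3668] tan -1.2875477964666755 rad -0.939279245593361 ax 2.586162064739518 M [0.079  0.3901 0.1897] tq/.055 along axis -2.1511371273445605 gap 0.030661556652668363
```

drive_tool(steps="0 -0.0048 0 0.0209 0 -0.0065 1; 0 -0.0095 0 0.0419 0 -0.0128 1")

```text
time_s: 11.3
ee_pos: [0.6723, -0.0158, 0.3269]
tool_rot: [-1.987, -2.266, -0.165]
ft_force: [-1.8, 0.1, -0.4]
finger_gap: 0.0312
```

```bash
python3 -c "
from m import *
fs(.53)"
```

```text
t 11.3 F [-1.8298  0.1226 -0.3724] tan -0.3306263504730917 rad -0.3990416109145508 ax 1.7981046060884378 M [0.1476 0.3631 0.1086] tq/.055 along axis -3.055244112047398 gap 0.031232642619621245
```

drive_tool(steps="0 -0.0048 0 0.0209 0 -0.0065 1; 0 -0.0096 0 0.0419 0 -0.0128 1")

```text
time_s: 11.5
ee_pos: [0.6719, -0.0127, 0.3285]
tool_rot: [-1.998, -2.278, -0.146]
ft_force: [-2.2, 0.1, -0.7]
finger_gap: 0.0307
```

```bash
python3 -c "
from m import *
fs(.55);st()
for a in (.56,.58,.6,.62,.64):lifts([a,a+.01],off=(-.0005,-.001,0))"
```

```text
t 11.5 F [-2.2491  0.0724 -0.7332] tan -0.6796801769447856 rad -0.4573346548011125 ax 2.2204283372857647 M [0.1222 0.3231 0.1108] tq/.055 along axis -2.965938743996604 gap 0.030749487172078815
t 11.5 pos [ 0.6719 -0.0127  0.3285] cmderr mm [-0.1425  0.2369 -0.9603] rot err deg [-0.0486 -0.1799  0.0093] F [-2.2491  0.0724 -0.7332] gap 0.030749487172078815 j [ 0.2595  0.5272 -0.3841  1.5438  0.0501  1.1103  0.031 ]
-0 -0.0048 -0 0.0219 -0.0075 -0.0063 1; -0 -0.0095 -0 0.0429 -0.0075 -0.0126 1
0 -0.0048 -0 0.0209 0 -0.0065 1; -0 -0.0096 -0 0.0419 0 -0.0128 1
-0 -0.0048 -0 0.0209 0 -0.0065 1; -0 -0.0095 -0 0.0419 0 -0.0128 1
-0 -0.0048 -0 0.0209 0 -0.0065 1; -0 -0.0096 -0 0.0419 0 -0.0128 1
-0 -0.0048 -0 0.0209 0 -0.0065 1; -0 -0.0095 -0 0.0419 0 -0.0128 1
```

drive_tool(steps="0 -0.0048 0 0.0219 -0.0075 -0.0063 1; 0 -0.0095 0 0.0429 -0.0075 -0.0126 1")

```text
time_s: 11.7
ee_pos: [0.6712, -0.0097, 0.3302]
tool_rot: [-2.009, -2.29, -0.128]
ft_force: [0.3, 1.2, -2.1]
finger_gap: 0.0308
```

```bash
python3 -c "
from m import *
fs(.57)"
```

```text
t 11.7 F [ 0.2874  1.175  -2.1194] tan -1.9270989295427137 rad -1.4314913932998117 ax -0.43832763350022386 M [ 0.0269 -0.0681 -0.0365] tq/.055 along axis 0.043003914762717164 gap 0.030818029500047372
```

drive_tool(steps="0 -0.0048 0 0.0209 0 -0.0065 1; 0 -0.0096 0 0.0419 0 -0.0128 1")

```text
time_s: 11.9
ee_pos: [0.6708, -0.0065, 0.3316]
tool_rot: [-2.02, -2.302, -0.108]
ft_force: [1.2, 0.3, -2.0]
finger_gap: 0.0309
```

```bash
python3 -c "
from m import *
fs(.59)"
```

```text
t 11.9 F [ 1.2186  0.346  -2.0151] tan -1.9549295220235723 rad -0.5222314413096287 ax -1.2533037811246603 M [ 0.0114 -0.2933 -0.039 ] tq/.055 along axis -1.5950086853102514 gap 0.030860109084307523
```

drive_tool(steps="0 -0.0048 0 0.0209 0 -0.0065 1; 0 -0.0095 0 0.0419 0 -0.0128 1")

```text
time_s: 12.1
ee_pos: [0.6704, -0.0033, 0.333]
tool_rot: [-2.03, -2.314, -0.088]
ft_force: [2.2, -0.5, -1.0]
finger_gap: 0.0305
```

```bash
python3 -c "
from m import *
fs(.61)"
```

```text
t 12.1 F [ 2.1534 -0.5467 -1.0196] tan -1.1566722379250567 rad 0.6157690815452611 ax -2.0636077424321497 M [-0.0992 -0.4524 -0.1304] tq/.055 along axis -0.811933236636082 gap 0.03054864530497167
```

drive_tool(steps="0 -0.0048 0 0.0209 0 -0.0065 1; 0 -0.0096 0 0.0419 0 -0.0128 1")

```text
time_s: 12.3
ee_pos: [0.6699, -0.0001, 0.3344]
tool_rot: [-2.04, -2.325, -0.068]
ft_force: [3.3, -0.7, -1.1]
finger_gap: 0.031
```

```bash
python3 -c "
from m import *
fs(.63)"
```

```text
t 12.3 F [ 3.3387 -0.719  -1.0608] tan -1.2769715107570883 rad 0.9022906561842263 ax -3.2162830362999957 M [-0.1167 -0.6314 -0.0201] tq/.055 along axis -1.0418455057506486 gap 0.030961103851712947
```

```bash
python3 -c "
from m import *
setcmd(.63,(-.0005,-.001,0))
for a in (.64,.66,.68,.70,.72):lifts([a,a+.01],off=(.0007,-.0012,0))"
```

```text
0 -0.0048 -0 0.0165 0.0145 -0.0068 1; -0 -0.0095 -0 0.0375 0.0145 -0.0131 1
-0 -0.0048 -0 0.0209 0 -0.0065 1; -0 -0.0096 -0 0.0419 0 -0.0128 1
-0 -0.0048 -0 0.0209 0 -0.0065 1; 0 -0.0095 -0 0.0419 0 -0.0128 1
-0 -0.0048 -0 0.0209 0 -0.0065 1; -0 -0.0096 -0 0.0419 0 -0.0128 1
-0 -0.0048 -0 0.0209 0 -0.0065 1; -0 -0.0095 -0 0.0419 0 -0.0128 1
```

drive_tool(steps="0 -0.0048 0 0.0165 0.0145 -0.0068 1; 0 -0.0095 0 0.0375 0.0145 -0.0131 1")

```text
time_s: 12.5
ee_pos: [0.67, 0.0031, 0.3353]
tool_rot: [-2.049, -2.336, -0.045]
ft_force: [-0.2, -0.3, -0.9]
finger_gap: 0.0313
```

```bash
python3 -c "
from m import *
fs(.65)"
```

```text
t 12.5 F [-0.1626 -0.3001 -0.9138] tan -0.9527565801867054 rad 0.06071652008916344 ax 0.20041564427506814 M [-0.0182 -0.0546  0.0904] tq/.055 along axis -1.3894686360391464 gap 0.03133020140371509
```

drive_tool(steps="0 -0.0048 0 0.0209 0 -0.0065 1; 0 -0.0096 0 0.0419 0 -0.0128 1")

```text
time_s: 12.7
ee_pos: [0.6696, 0.0064, 0.3365]
tool_rot: [-2.059, -2.348, -0.025]
ft_force: [-1.7, -0.9, 0.2]
finger_gap: 0.031
```

```bash
python3 -c "
from m import *
fs(.67)"
```

```text
t 12.7 F [-1.7159 -0.9019  0.2181] tan 0.04547630670317755 rad 0.7033472944813164 ax 1.8188947065395746 M [ 0.0857 -0.0059  0.0673] tq/.055 along axis -3.3039489284768817 gap 0.031038565245937826
```

```bash
python3 -c "
from m import *
st();fs(.67)
for c,a,b in(('top',110,250),('scene',150,290)):
  im=r.grab_frame(c)[:,:,::-1].copy()[a:a+100,b:b+120]
  cv2.imwrite('pics/crop6%s.png'%c,cv2.resize(im,None,fx=6,fy=6,interpolation=cv2.INTER_CUBIC))"
```

```text
t 12.7 pos [0.6696 0.0064 0.3365] cmderr mm [ 0.7768 -9.629  -4.2229] rot err deg [ 0.0321  3.2508 -0.0014] F [-1.7159 -0.9019  0.2181] gap 0.031038565245937826 j [ 0.1764  0.5041 -0.3442  1.5507  0.1545  1.1173 -0.065 ]
t 12.7 F [-1.7159 -0.9019  0.2181] tan 0.04547630670317755 rad 0.7033472944813164 ax 1.8188947065395746 M [ 0.0857 -0.0059  0.0673] tq/.055 along axis -3.3039489284768817 gap 0.031038565245937826
```

View pics/crop6scene.png

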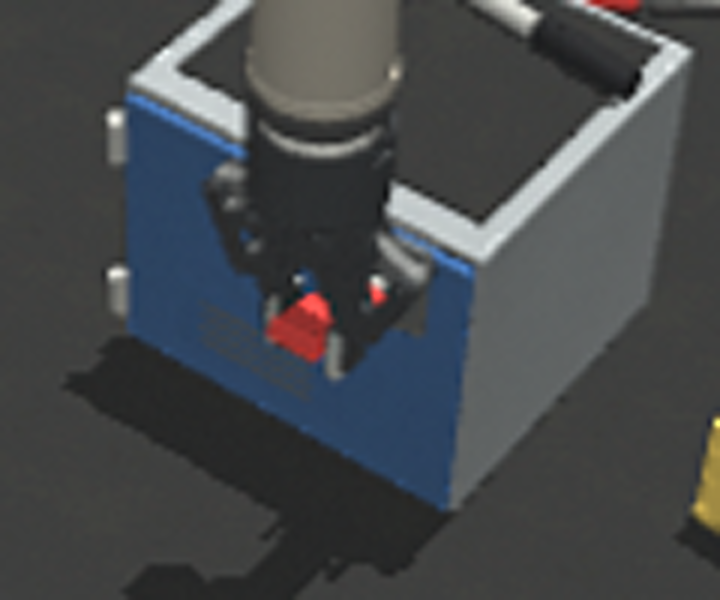

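View pics/crop6top.png

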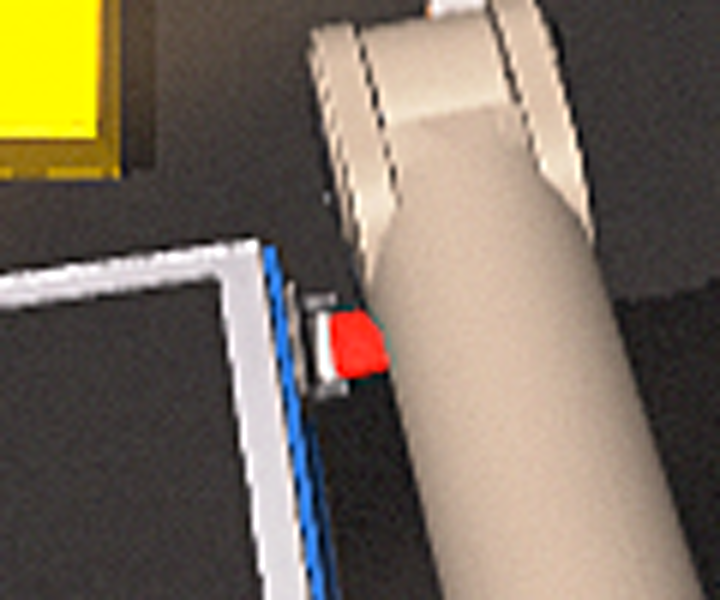

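The scene crop shows the paddle held near px (340,205) and tilted up with the gripper, and the door is still shut. I'll keep lifting in small steps.

drive_tool(steps="0 -0.0048 0 0.0209 0 -0.0065 1; 0 -0.0095 0 0.0419 0 -0.0128 1")

```text
time_s: 13.0
ee_pos: [0.6692, 0.0097, 0.3375]
tool_rot: [-2.069, -2.358, -0.005]
ft_force: [-1.6, -1.0, -0.3]
finger_gap: 0.0309
```

```bash
python3 -c "
from m import *
fs(.69)"
```

```text
t 13.0 F [-1.6306 -1.0496 -0.3485] tan -0.556642194747696 rad 0.7047933149651615 ax 1.7536734668412375 M [0.0627 0.2689 0.0297] tq/.055 along axis -4.609321923785487 gap 0.030896457408540214
```

drive_tool(steps="0 -0.0048 0 0.0209 0 -0.0065 1; 0 -0.0096 0 0.0419 0 -0.0128 1")

```text
time_s: 13.2
ee_pos: [0.6688, 0.0131, 0.3385]
tool_rot: [2.064, 2.354, -0.016]
ft_force: [-2.4, -0.2, -1.0]
finger_gap: 0.0309
```

```bash
python3 -c "
from m import *
fs(.71)"
```

```text
t 13.2 F [-2.3726 -0.1646 -1.0192] tan -0.9347932103010245 rad -0.4317840504795785 ax 2.3737871772026105 M [0.1198 0.3594 0.1451] tq/.055 along axis -3.5270506262717105 gap 0.030948872486174207
```

drive_tool(steps="0 -0.0048 0 0.0209 0 -0.0065 1; 0 -0.0095 0 0.0419 0 -0.0128 1")

```text
time_s: 13.4
ee_pos: [0.6684, 0.0165, 0.3395]
tool_rot: [2.054, 2.342, -0.036]
ft_force: [-2.9, -0.4, 0.9]
finger_gap: 0.0311
```

```bash
python3 -c "
from m import *
fs(.73)
for a in (.74,.76,.78,.80,.82,.84):lifts([a,a+.01],off=(.0001,-.0012,0))"
```

```text
t 13.4 F [-2.9133 -0.3682  0.9255] tan 0.8860274706004696 rad 0.2678588295924507 ax 2.936435769471882 M [0.1774 0.4071 0.1574] tq/.055 along axis -3.304351341447051 gap 0.031147345034245575
-0 -0.0048 -0 0.0219 -0.0074 -0.0065 1; -0 -0.0096 -0 0.0429 -0.0074 -0.0128 1
-0 -0.0048 -0 0.0209 0 -0.0065 1; -0 -0.0095 -0 0.0419 0 -0.0128 1
-0 -0.0048 -0 0.0209 0 -0.0065 1; -0 -0.0096 -0 0.0419 0 -0.0128 1
-0 -0.0048 -0 0.0209 0 -0.0065 1; -0 -0.0095 -0 0.0419 0 -0.0128 1
-0 -0.0048 -0 0.0209 0 -0.0065 1; -0 -0.0096 -0 0.0419 0 -0.0128 1
-0 -0.0048 -0 0.0209 0 -0.0065 1; -0 -0.0095 -0 0.0419 0 -0.0128 1
```

drive_tool(steps="0 -0.0048 0 0.0219 -0.0074 -0.0065 1; 0 -0.0096 0 0.0429 -0.0074 -0.0128 1")

```text
time_s: 13.6
ee_pos: [0.6677, 0.0198, 0.3406]
tool_rot: [2.043, 2.33, -0.055]
ft_force: [-1.3, 0.6, -0.3]
finger_gap: 0.031
```

```bash
python3 -c "
from m import *
fs(.75)"
```

```text
t 13.6 F [-1.3382  0.6115 -0.324 ] tan -0.05349012351654468 rad -0.8438101508349168 ax 1.2469673476823206 M [0.1451 0.1887 0.1725] tq/.055 along axis -0.9339821937806719 gap 0.031022924512724665
```

drive_tool(steps="0 -0.0048 0 0.0209 0 -0.0065 1; 0 -0.0095 0 0.0419 0 -0.0128 1")

```text
time_s: 13.8
ee_pos: [0.6672, 0.0231, 0.3412]
tool_rot: [2.033, 2.318, -0.075]
ft_force: [-0.5, -0.7, -1.6]
finger_gap: 0.0311
```

```bash
python3 -c "
from m import *
fs(.77)"
```

```text
t 13.8 F [-0.5144 -0.7484 -1.6438] tan -1.7755749979656252 rad 0.0702949226358916 ax 0.6077174656442877 M [0.2756 0.0294 0.1614] tq/.055 along axis -8.359007574599088 gap 0.03109483122928565
```

```bash
python3 -c "
from m import *
for i in range(3): r.grab_frame('top');fs(.77)"
```

```text
t 13.85 F [-0.2009 -2.1635 -1.9076] tan -2.518491899445324 rad 1.336189918936617 ax 0.48160920800738033 M [0.1065 0.054  0.1424] tq/.055 along axis -10.005703417180902 gap 0.03097360877714748
t 13.9 F [ 0.105  -1.2058 -2.1352] tan -2.420359377720822 rad 0.4036831223059766 ax 0.053259682974360845 M [ 0.2187 -0.0564  0.1124] tq/.055 along axis -9.141224466163795 gap 0.030724177128312893
t 13.95 F [-0.5125 -1.5124 -2.2243] tan -2.580681785856713 rad 0.5829685798735331 ax 0.7055274973544624 M [ 0.2691 -0.0625  0.1934] tq/.055 along axis -10.794687042728285 gap 0.031091902418044867
```

drive_tool(steps="0 -0.0048 0 0.0209 0 -0.0065 1; 0 -0.0048 0 0.0209 0 -0.0065 1")

```text
time_s: 14.15
ee_pos: [0.667, 0.0248, 0.3415]
tool_rot: [2.028, 2.313, -0.085]
ft_force: [0.9, 0.5, -3.0]
finger_gap: 0.0309
```

```bash
python3 -c "
from m import *
fs(.78)
for i in range(3): r.grab_frame('top');fs(.78)"
```

```text
t 14.15 F [ 0.9262  0.4545 -3.0362] tan -2.7253844626049766 rad -1.3781226413765824 ax -0.977574287385387 M [ 0.3055 -0.2587  0.1262] tq/.055 along axis -6.0801905133015905 gap 0.030899721025176314
t 14.2 F [ 1.1662 -1.0717 -3.2222] tan -3.4435423206359146 rad 0.0017524606358594516 ax -1.0162976327993993 M [ 0.2219 -0.2332  0.2162] tq/.055 along axis -9.531160179834409 gap 0.031027237422538035
t 14.25 F [ 1.4022 -1.0676 -3.0414] tan -3.283753708342198 rad 0.09051362102209301 ax -1.2508128985644913 M [ 0.2624 -0.295   0.2164] tq/.055 along axis -10.070430842299647 gap 0.031093534783187955
t 14.3 F [ 0.7755 -0.5054 -3.4953] tan -3.483406454883357 rad -0.6676194532764049 ax -0.702857174868666 M [ 0.2363 -0.26    0.1575] tq/.055 along axis -8.041774309433134 gap 0.03113961178862096
```

```bash
python3 -c "
from m import *
setcmd(.78,(.0001,-.0012,0));st()
for a in (.79,.80,.81):lifts([a],off=(.0001,-.0012,0))"
```

```text
t 14.3 pos [0.667  0.0247 0.3415] cmderr mm [-0.0608  0.2286 -1.327 ] rot err deg [-0.0517 -0.1164  0.0044] F [ 0.7755 -0.5054 -3.4953] gap 0.03113961178862096 j [ 0.0994  0.4896 -0.3098  1.5578  0.2523  1.1296 -0.1552]
0 -0.0048 0 0.0209 -0 -0.0065 1
-0 -0.0047 -0 0.0209 0 -0.0065 1
-0 -0.0048 -0 0.021 0 -0.0065 1
```

drive_tool(steps="0 -0.0048 0 0.0209 0 -0.0065 1; 0 -0.0048 0 0.0209 0 -0.0065 1")

```text
time_s: 14.5
ee_pos: [0.6668, 0.0265, 0.3418]
tool_rot: [2.023, 2.307, -0.095]
ft_force: [2.8, -0.9, -4.6]
finger_gap: 0.0308
```

```bash
python3 -c "
from m import *
fs(.79)
for i in range(3): r.grab_frame('top');fs(.79)"
```

```text
t 14.5 F [ 2.8295 -0.8592 -4.6094] tan -4.739030736510843 rad -0.5283168193059468 ax -2.693170572311095 M [ 0.2367 -0.4661  0.1726] tq/.055 along axis -10.132497868228079 gap 0.03078062752100589
t 14.55 F [ 3.0717 -2.5495 -4.6513] tan -5.3956227237505265 rad 1.0484835569202404 ax -2.7126179815659293 M [ 0.3072 -0.5171  0.198 ] tq/.055 along axis -16.592128606279918 gap 0.030613788611757394
t 14.6 F [ 2.4734 -0.8466 -5.5288] tan -5.574928998200381 rad -0.9158072916591291 ax -2.341712465984024 M [ 0.2935 -0.5823  0.1591] tq/.055 along axis -11.350191386476872 gap 0.03098056384575743
t 14.65 F [ 2.8016 -1.7865 -5.2013] tan -5.6220030405760095 rad 0.11142129556178122 ax -2.544494436927617 M [ 0.2878 -0.5857  0.2221] tq/.055 along axis -14.020378448868165 gap 0.03080352498178407
```

```bash
cat >> m.py <<'E'
def pose(door,L,off):
    P,S=tcp(0,L,T0-L,-.003,off);q=R.from_rotvec([0,0,-door]);h=np.r_[H,0]
    return h+q.apply(P-h),q*S
def doors(seq,g=1):
    p,Q=load();rows=[]
    for d,L,off in seq:
        P,S=pose(np.radians(d),L,off);rows.append(np.round(rel(p,Q,P,S),4))
    print('; '.join(' '.join(f'{v:g}' for v in x)+f' {g}' for x in rows), ' max',np.max(np.abs(rows)))
    x=rows[-1];p=p+Q.apply(x[3:6]*.08);Q=Q*R.from_rotvec(np.radians(120)*x[:3])
    json.dump(dict(p=p.tolist(),R=Q.as_matrix().tolist()),open('cmd.json','w'))
E
python3 -c "
from m import *
o=(.0006,-.0012,0)
setcmd(.79,(.0001,-.0012,0))
doors([(0,.77,o),(0,.75,o),(.5,.75,o),(1,.75,o),(2,.75,o)])
doors([(k,.75,o) for k in (3,4,5,6,7)])
print(pose(np.radians(75),.75,o)[0],grip(np.radians(75),.75))"
```

```text
-0 0.0095 -0 -0.0425 0.0062 0.0137 1; -0 0.0191 -0 -0.0838 0.0062 0.0282 1; 0.0003 0.0191 0.0042 -0.1039 -0.0006 0.03 1; 0.0006 0.0191 0.0083 -0.124 -0.0076 0.0319 1; 0.0012 0.0191 0.0166 -0.1639 -0.022 0.0356 1  max 0.1639
0.0004 -0 0.0083 -0.0403 -0.0138 0.0021 1; 0.0009 -0 0.0167 -0.0803 -0.0282 0.0041 1; 0.0013 -0 0.025 -0.1201 -0.0434 0.0062 1; 0.0017 -0 0.0333 -0.1596 -0.0592 0.0082 1; 0.0022 -0 0.0416 -0.1988 -0.0758 0.0103 1  max 0.1988
[ 0.4906 -0.1387  0.3416] [ 0.4843 -0.1409  0.1898]
```

drive_tool(steps="0 0.0095 0 -0.0425 0.0062 0.0137 1; 0 0.0191 0 -0.0838 0.0062 0.0282 1; 0.0003 0.0191 0.0042 -0.1039 -0.0006 0.03 1; 0.0006 0.0191 0.0083 -0.124 -0.0076 0.0319 1; 0.0012 0.0191 0.0166 -0.1639 -0.022 0.0356 1")

```text
time_s: 15.15
ee_pos: [0.6665, 0.0134, 0.3407]
tool_rot: [2.085, 2.295, -0.056]
ft_force: [-0.8, -0.3, -2.2]
finger_gap: 0.031
```

```bash
python3 -c "
from m import *
fs(.75)"
```

```text
t 15.15 F [-0.8027 -0.2537 -2.2409] tan -2.1675321882231047 rad -0.5872802617651067 ax 0.8289824490514489 M [0.1351 0.0239 0.2215] tq/.055 along axis -5.026908552798014 gap 0.030975214171711608
```

drive_tool(steps="0.0004 0 0.0083 -0.0403 -0.0138 0.0021 1; 0.0009 0 0.0167 -0.0803 -0.0282 0.0041 1; 0.0013 0 0.025 -0.1201 -0.0434 0.0062 1; 0.0017 0 0.0333 -0.1596 -0.0592 0.0082 1; 0.0022 0 0.0416 -0.1988 -0.0758 0.0103 1")

```text
time_s: 15.65
ee_pos: [0.662, -0.0036, 0.3406]
tool_rot: [2.186, 2.202, -0.058]
ft_force: [-1.6, 0.0, -1.4]
finger_gap: 0.0308
```

```bash
python3 -c "
from m import *
st();o=(.0006,-.0012,0)
for s in (7,17,27): doors([(s+2*k,.75,o) for k in (1,2,3,4,5)])
for c,a,b in(('top',110,250),('scene',150,290)):
  im=r.grab_frame(c)[:,:,::-1].copy()[a:a+100,b:b+120]
  cv2.imwrite('pics/crop7%s.png'%c,cv2.resize(im,None,fx=6,fy=6,interpolation=cv2.INTER_CUBIC))"
```

```text
t 15.65 pos [ 0.662  -0.0036  0.3406] cmderr mm [-0.3879  0.1149 -1.0266] rot err deg [-0.0241 -0.112   0.0871] F [-1.5677  0.0449 -1.4122] gap 0.03078731031858271 j [ 0.1356  0.4808 -0.2894  1.5703  0.2066  1.122  -0.2069]
0.0008 -0 0.0167 -0.0803 -0.0282 0.0042 1; 0.0017 0 0.0333 -0.1596 -0.0592 0.0083 1; 0.0025 0 0.05 -0.2378 -0.0929 0.0123 1; 0.0034 0 0.0666 -0.3147 -0.1294 0.0163 1; 0.0043 0 0.0833 -0.3903 -0.1685 0.0203 1  max 0.3903
0.0008 0 0.0166 -0.0804 -0.0282 0.0041 1; 0.0017 0 0.0332 -0.1597 -0.0592 0.0083 1; 0.0026 0 0.0499 -0.2378 -0.0929 0.0123 1; 0.0034 0 0.0665 -0.3148 -0.1294 0.0163 1; 0.0043 0 0.0832 -0.3904 -0.1685 0.0202 1  max 0.3904
0.0009 0 0.0166 -0.0803 -0.0282 0.0042 1; 0.0017 0 0.0333 -0.1596 -0.0592 0.0083 1; 0.0026 0 0.0499 -0.2378 -0.0929 0.0124 1; 0.0035 0 0.0666 -0.3147 -0.1294 0.0164 1; 0.0043 0 0.0832 -0.3903 -0.1685 0.0203 1  max 0.3903
```

View pics/crop7scene.png

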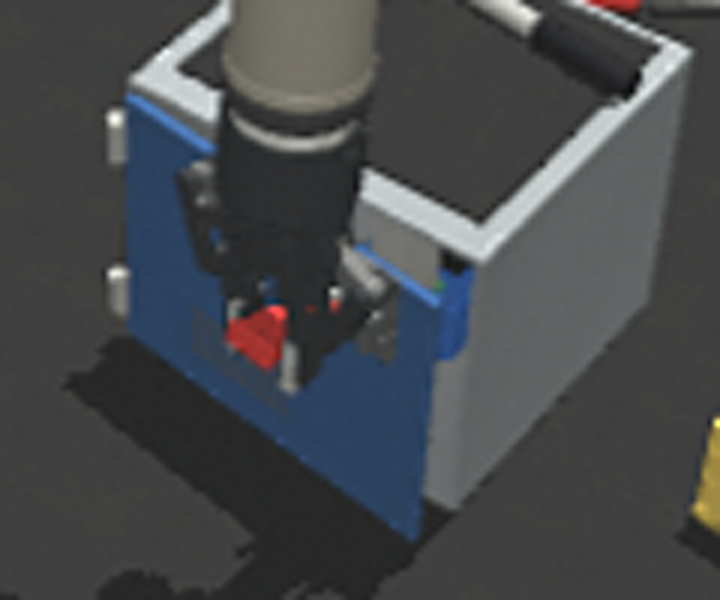

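The door has come open, with its free edge near px (362,215), and the charger is visible behind it. Next I'll swing it wide.

drive_tool(steps="0.0008 0 0.0167 -0.0803 -0.0282 0.0042 1; 0.0017 0 0.0333 -0.1596 -0.0592 0.0083 1; 0.0025 0 0.05 -0.2378 -0.0929 0.0123 1; 0.0034 0 0.0666 -0.3147 -0.1294 0.0163 1; 0.0043 0 0.0833 -0.3903 -0.1685 0.0203 1")

```text
time_s: 16.25
ee_pos: [0.6486, -0.0354, 0.3405]
tool_rot: [2.374, 2.003, -0.063]
ft_force: [-1.5, 0.3, -0.9]
finger_gap: 0.0309
```

drive_tool(steps="0.0008 0 0.0166 -0.0804 -0.0282 0.0041 1; 0.0017 0 0.0332 -0.1597 -0.0592 0.0083 1; 0.0026 0 0.0499 -0.2378 -0.0929 0.0123 1; 0.0034 0 0.0665 -0.3148 -0.1294 0.0163 1; 0.0043 0 0.0832 -0.3904 -0.1685 0.0202 1")

```text
time_s: 16.75
ee_pos: [0.6302, -0.0639, 0.3406]
tool_rot: [2.542, 1.79, -0.067]
ft_force: [-1.4, 1.5, -1.4]
finger_gap: 0.0311
```

```bash
python3 -c "
from m import *
o=r.observe();print(o['ft_force'],o['moment'],o['joints'])"
```

```text
[-1.3944  1.4521 -1.3927] [0.4669 0.1656 0.0642] [ 0.176   0.4295 -0.2079  1.6412  0.1535  1.1013 -0.4287]
```

drive_tool(steps="0.0009 0 0.0166 -0.0803 -0.0282 0.0042 1; 0.0017 0 0.0333 -0.1596 -0.0592 0.0083 1; 0.0026 0 0.0499 -0.2378 -0.0929 0.0124 1; 0.0035 0 0.0666 -0.3147 -0.1294 0.0164 1; 0.0043 0 0.0832 -0.3903 -0.1685 0.0203 1")

```text
time_s: 17.25
ee_pos: [0.607, -0.0888, 0.3407]
tool_rot: [2.691, 1.564, -0.07]
ft_force: [-0.9, 2.0, -2.9]
finger_gap: 0.0307
```

```bash
python3 -c "
from m import *
st();o=(.0006,-.0012,0)
for s in (37,47,57,67): doors([(s+2*k,.75,o) for k in (1,2,3,4,5)])"
```

```text
t 17.25 pos [ 0.607  -0.0888  0.3407] cmderr mm [-0.5953 -0.1365 -0.9568] rot err deg [-0.0966 -0.0823  0.1781] F [-0.9224  1.9625 -2.8666] gap 0.030669812061643115 j [ 0.1924  0.3955 -0.1688  1.6898  0.1275  1.0879 -0.5431]
0.0009 0 0.0166 -0.0803 -0.0282 0.0042 1; 0.0017 0 0.0333 -0.1596 -0.0592 0.0083 1; 0.0026 0 0.0499 -0.2378 -0.093 0.0123 1; 0.0035 0 0.0666 -0.3147 -0.1294 0.0163 1; 0.0043 0 0.0832 -0.3903 -0.1686 0.0203 1  max 0.3903
0.0009 -0 0.0167 -0.0803 -0.0282 0.0041 1; 0.0018 -0 0.0333 -0.1596 -0.0592 0.0082 1; 0.0026 -0 0.05 -0.2378 -0.0929 0.0123 1; 0.0035 -0 0.0666 -0.3147 -0.1294 0.0163 1; 0.0044 -0 0.0832 -0.3903 -0.1685 0.0202 1  max 0.3903
0.0008 0 0.0167 -0.0804 -0.0282 0.0042 1; 0.0017 0 0.0333 -0.1596 -0.0592 0.0083 1; 0.0026 0 0.05 -0.2378 -0.093 0.0124 1; 0.0034 0 0.0666 -0.3147 -0.1294 0.0164 1; 0.0043 0 0.0833 -0.3904 -0.1686 0.0203 1  max 0.3904
0.0008 0 0.0166 -0.0803 -0.0282 0.0042 1; 0.0017 0 0.0333 -0.1596 -0.0592 0.0083 1; 0.0026 0 0.0499 -0.2377 -0.0929 0.0123 1; 0.0034 0 0.0665 -0.3147 -0.1293 0.0163 1; 0.0043 0 0.0832 -0.3903 -0.1685 0.0203 1  max 0.3903
```

drive_tool(steps="0.0009 0 0.0166 -0.0803 -0.0282 0.0042 1; 0.0017 0 0.0333 -0.1596 -0.0592 0.0083 1; 0.0026 0 0.0499 -0.2378 -0.093 0.0123 1; 0.0035 0 0.0666 -0.3147 -0.1294 0.0163 1; 0.0043 0 0.0832 -0.3903 -0.1686 0.0203 1")

```text
time_s: 17.75
ee_pos: [0.5798, -0.1094, 0.3407]
tool_rot: [2.82, 1.325, -0.073]
ft_force: [-0.1, 1.4, -1.9]
finger_gap: 0.0311
```

drive_tool(steps="0.0009 0 0.0167 -0.0803 -0.0282 0.0041 1; 0.0018 0 0.0333 -0.1596 -0.0592 0.0082 1; 0.0026 0 0.05 -0.2378 -0.0929 0.0123 1; 0.0035 0 0.0666 -0.3147 -0.1294 0.0163 1; 0.0044 0 0.0832 -0.3903 -0.1685 0.0202 1")

```text
time_s: 18.25
ee_pos: [0.5494, -0.1249, 0.3407]
tool_rot: [2.929, 1.075, -0.076]
ft_force: [1.0, 1.2, -2.2]
finger_gap: 0.0311
```

drive_tool(steps="0.0008 0 0.0167 -0.0804 -0.0282 0.0042 1; 0.0017 0 0.0333 -0.1596 -0.0592 0.0083 1; 0.0026 0 0.05 -0.2378 -0.093 0.0124 1; 0.0034 0 0.0666 -0.3147 -0.1294 0.0164 1; 0.0043 0 0.0833 -0.3904 -0.1686 0.0203 1")

```text
time_s: 18.75
ee_pos: [0.5168, -0.1349, 0.3408]
tool_rot: [3.016, 0.817, -0.078]
ft_force: [1.0, 0.5, -3.0]
finger_gap: 0.031
```

drive_tool(steps="0.0008 0 0.0166 -0.0803 -0.0282 0.0042 1; 0.0017 0 0.0333 -0.1596 -0.0592 0.0083 1; 0.0026 0 0.0499 -0.2377 -0.0929 0.0123 1; 0.0034 0 0.0665 -0.3147 -0.1293 0.0163 1; 0.0043 0 0.0832 -0.3903 -0.1685 0.0203 1")

```text
time_s: 19.25
ee_pos: [0.483, -0.139, 0.3408]
tool_rot: [3.08, 0.552, -0.079]
ft_force: [0.8, 0.2, -3.8]
finger_gap: 0.031
```

```bash
python3 -c "
from m import *
st();snap('top','top8');snap('scene','scene8')"
```

```text
t 19.25 pos [ 0.483  -0.139   0.3408] cmderr mm [-0.7695  0.0948 -0.8633] rot err deg [-0.1375  0.0049  0.1905] F [ 0.7781  0.1916 -3.8355] gap 0.031025181617502028 j [ 0.2164  0.2111 -0.0351  1.9427  0.042   1.0315 -1.0568]
```

View pics/scene8.png

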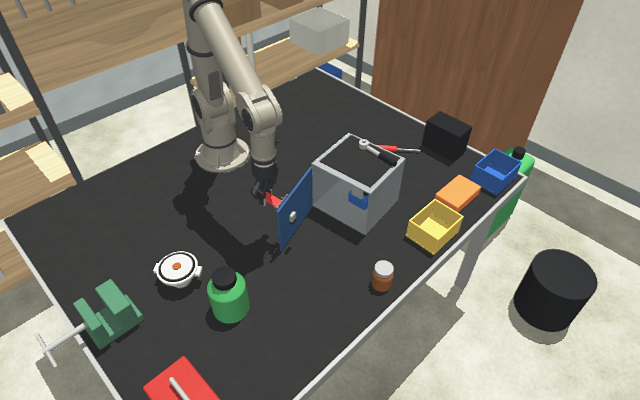

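View pics/top8.png

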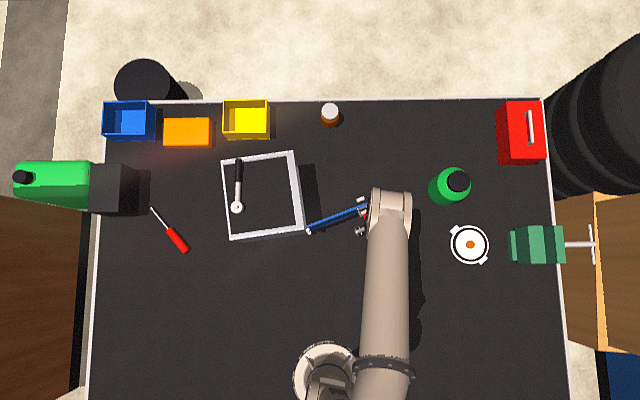

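drive_tool(steps="0 0 0 0 0 0 0.6; 0 0 0 0 0 0 0.5; 0 0 0 0 0 0 0.3; 0 0 0 0 0 0 0.3; 0 0 0 0 0 0 0.2")

```text
time_s: 19.85
ee_pos: [0.4837, -0.1388, 0.3407]
tool_rot: [3.079, 0.557, -0.079]
ft_force: [-0.1, -0.1, 0.2]
finger_gap: 0.0683
```

drive_tool(steps="0 0 0 0 0 0 0.2; 0 0 0 0 0 -0.15 0.2; 0 0 0 0 0 -0.4 0.2; 0 0 0 0 0 -0.7 0.2; 0 0 0 0 0 -1 0.2")

```text
time_s: 20.35
ee_pos: [0.4874, -0.1372, 0.4223]
tool_rot: [3.079, 0.557, -0.079]
ft_force: [0.1, 0.3, -0.0]
finger_gap: 0.0683
```

drive_tool(steps="0 0 0 0 0 -0.5 0.2; 0 0 0 0 0 -1 0.2; 0 0 0 0 0 -1 0.2")

```text
time_s: 20.65
ee_pos: [0.4925, -0.1356, 0.5075]
tool_rot: [3.075, 0.556, -0.061]
ft_force: [0.3, -0.1, 0.7]
finger_gap: 0.0686
```

```bash
python3 -c "
from m import *
o=r.observe();print(o['time_s'],o['ee_pos'],o['ft_force'],o['qvel'],o['joints']);snap('top','top9');snap('scene','scene9')
for c in('scene','top'):
  for q in('hinge','paddle_grip','canister','headlamp','ratchet','charger','screwdriver'):
    print(c,q,[(round(d['p'],2),w(c,d['centre'])) for d in r.landmark_of(c,q)[:1]])
print('expected grip',[(a,grip(np.radians(a),0)) for a in(65,72,77)])"
```

```text
20.65 [ 0.4925 -0.1356  0.5075] [ 0.3027 -0.0949  0.6966] [ 0.0003  0.0348  0.0025  0.1007  0.0027 -0.0481 -0.0001] [ 0.2086  0.0934 -0.0357  1.6998  0.0323  1.3796 -1.0467]
scene hinge []
scene paddle_grip [(0.51, array([ 0.4821, -0.1424,  0.1512]))]
scene canister [(0.92, array([ 0.6172, -0.4168,  0.0025]))]
scene headlamp [(0.54, array([ 0.5689, -0.109 ,  0.1514]))]
scene ratchet [(0.63, array([0.5783, 0.2592, 0.2069]))]
scene charger [(0.57, array([0.5897, 0.2363, 0.0075]))]
scene screwdriver [(0.47, array([0.4925, 0.5383, 0.    ]))]
top hinge [(0.57, array([0.474 , 0.056 , 0.1685]))]
top paddle_grip [(0.43, array([ 0.4764, -0.1403,  0.1493]))]
top canister [(0.67, array([ 0.6217, -0.41  , -0.0036]))]
top headlamp [(0.85, array([ 0.4313, -0.4648, -0.0017]))]
top ratchet [(0.69, array([0.5795, 0.2577, 0.2065]))]
top charger []
top screwdriver [(0.64, array([ 0.4953,  0.5354, -0.0017]))]
expected grip [(65, array([ 0.52  , -0.1355,  0.1496])), (72, array([ 0.4963, -0.1394,  0.1496])), (77, array([ 0.4792, -0.1404,  0.1496]))]
```

View pics/scene9.png

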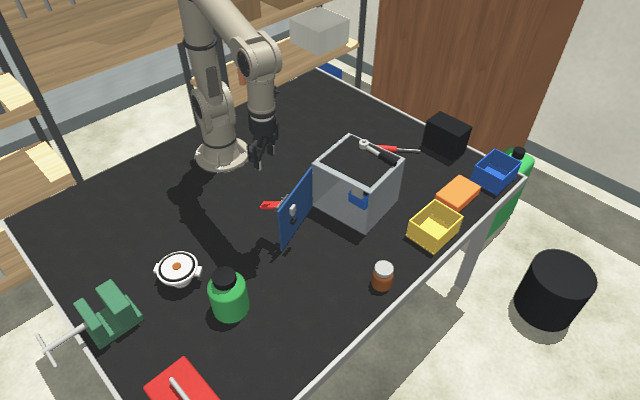

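View pics/top9.png

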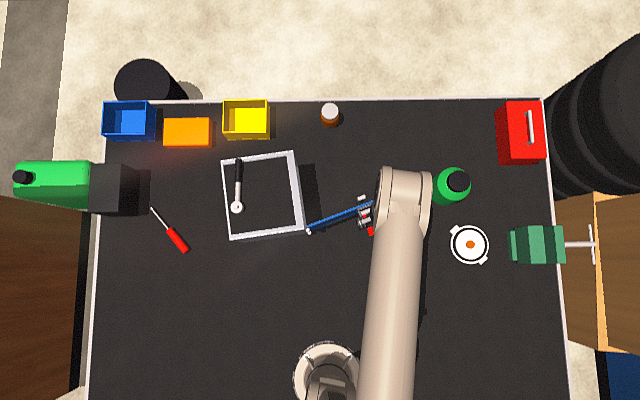

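The scene view shows the door standing open (free edge about px (280,245)) and the paddle dropped back (px (270,205)). The gripper is clear above it. I'm handing the job in.

```bash
python3 -c "
from m import *
print(r.sign_off())"
```

```text
the job is handed in; nothing more can be done
None
```

The locker is open: the door stands at about 77°, the paddle has dropped back to rest, and the charger inside can be reached. I handed the job in at about 21 s of the 61 s allowed.

- **Lift:** I pinched the paddle across its width and lifted it in small steps, tilting along with it. It met the soft stop at a lift of about 0.76 rad. I stopped at 0.79 rad with an estimated 10 N over the earlier lift, then eased back to 0.75 rad.
- **Swing and release:** The door came free with no more than about 4 N at the wrist. I swung it to about 77°, opened the fingers and backed straight up, clear of everything.
- **Last checks:**
  - The networks put the paddle's grip point within 4 mm of where a 77° door with the paddle at rest would have it, at a height of 0.150 m.
  - The canister, ratchet and screwdriver were within about 5 mm of where they started, which is the networks' usual error.
  - The wrist force read about zero.
- **Checks that failed or disagreed:**
  - The scene camera once labelled the door's paddle area as the headlamp. The top camera and both pictures show the headlamp where it was.
  - The charger was found only by the scene camera and has no earlier position to compare with, so I can't show that it stayed put.
  - The 10 N comes from a noisy torque reading: readings at the stop gave roughly 7 to 13 N over the earlier lift. The direct force rise was only about 5 N.

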